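# Recharge the desiccant tray of a hearing-aid drying unit

### The arm

A 6-joint arm with a two-finger parallel gripper is mounted at the origin on the work surface. World frame = base frame: x ahead of the robot, y to its left, z up, the work surface at z = 0. Lengths are in m, angles in degrees, forces in N, time in s.
With the tool pointing down it reaches from about 0.275 to 0.975 m from the base axis. Payload 8.4 kg.
Tool frame: the origin (TCP) lies on the centre line of the jaws, within the pads' length; the fingertips stand 14 mm ahead of it and the grasp point (between the pads) lies 5 mm behind it; z points along the fingers, y is the line along which they close (so a half turn about z gives the same grasp; the last joint's range is limited). The gripper opens to 92 mm and grips with 3 to 60 N. Pads are 20 mm wide; open, the fingers measure 128 mm over their backs; the gripper's body (75 mm by 189 mm) begins 69 mm behind the grasp point.
Start: joints at [-0.138, 20.225, 93.587, -0, 66.188, -0.138], TCP at [0.625, -0, 0.229] pointing down, gripper open.
Joint ranges: [-150.9, 150.9], [-52.94, 120.26], [3.33, 152.33], [-74.26, 254.26], [0, 154.13], [-172.89, 172.89]. Speed limits (degrees/s): [127.2, 127.2, 159.86, 180, 180, 180].

### API

Orientations are given as [roll, pitch, yaw] about the fixed x, y, z axes, in that order (R = Rz(yaw) Ry(pitch) Rx(roll)).
In Python, from rig import robot, cams gives the robot as it stands.
- The arm moves only by the tool send_rows, never from a script. Its argument "deltas" is a list of rows, each a list of 7 numbers: the turn, a rotation vector about the tool's x, y, z normalised to -1 to 1, where 1 is pi/4 rad, then the shift along the tool's x, y, z normalised to -1 to 1, where 1 is 0.5 m, then the finger opening in mm, from 0 to 91.9. A call has exactly 5 rows; each row shifts and turns the commanded pose from where the row before left it, along the tool's axes as they then stand; what a row does not reach is not made up. A row lasts 1/10 s, in which the tool goes at most 50 mm and 8.59 degrees, less where a joint would pass 70% of its speed; a pose out of reach is approached as far as the arm can. A call with a number of a shift or a turn outside -1 to 1 is refused whole. A call with a gripper value outside its range is refused whole. The fingers move at their own pace and stop on an object; "squeeze" is the grip in N (left out, the last holds). Time passes only in rows, so rows that do not move let the fingers close, or fill a call up. It gives the time, the measured TCP pose, the force, the opening and the grip force at its end, in the units of the state.
- robot.get_obs(): the state, without advancing time (a new reading comes with each control period).
- cams.camera(name): name is "scene" or "side" or "wrist"; returns a dict with "color" (420x560x3 uint8, red, green, blue), "range_z" (420x560 float32, m along the optical axis (not along the pixel's ray), 0 where there is no reading), "vertical_fov" (degrees; the focal length in pixels is half the picture's height over the tangent of half this angle, whatever the lens; pixels are square), "cx", "cy" (the principal point, pixels), "k1" (the pictures are not rectified: a ray, as slopes to the right and down, at radius r is drawn at 1 + k1 r^2 times it, then the intrinsics apply), "T" (4x4, takes a point from camera to world coordinates). Camera axes: x right, y up, looking along -z (the intrinsics and any distortion apply to the point x, -y, -z); pixel columns grow to the right and rows downward; lengths in m; the calibration is good to about 2 mm. A picture is of the moment at which its call begins.
- robot.sign_off(): hands the job in; it is judged then, once.
The state is a dict: "time": time; "joints": joint angles; "joint_vel": joint speeds; "effort": joint torques, N m; "eef_pos": TCP position; "ee_rot": TCP orientation; "force": force on the tool from outside, world axes, zero at the start; "torque": the same for the moment, N m; "opening": finger opening in m; "grasp_force": force on a finger pad.
Only numpy, scipy, OpenCV 4.12 (cv2) and the standard library are available. Lean on these libraries where they do the work, as an engineer would, in place of code of your own. Each camera call takes 0.05 s, during which the arm holds its last target. There are 200 camera calls.

### The job

With the blue key, turn the two slotted screws of the drying unit so that their orange dogs swing clear of the blue tray front, then push the red pin's point down the orange-ringed hole in the roof so that the tray springs out. Seat every fresh capsule from the mat in a round cavity of the tray, one to a cavity, and push the tray in until its latch holds it. Then turn both dogs back squarely across the tray front with the key, never touching the screws with the fingers, and leave key and pin upright in the pockets of the stand and the other things on the table undisturbed.

Things in the scene. Friction and masses are not known exactly. Their poses are not given: they have to be found in the camera images.
- hole (a point): Centre of the access hole in the unit's roof, at its upper face, 58 mm up: 16 mm across, roof 5 mm thick, orange dashes round it. Unit axes: x to its rear, y left, z up. The screws stand 125 mm to -x and 120 mm to either side of it; the shut tray's row of cavities 50 mm to -x. Straight below, 13 mm down, is the latch button: pushed down 6 to 13 mm (3 to 5 N) it frees the tray if both dogs are clear.
- tray (a joint): Tray slide, m: 0 shut and latched, 0.105 fully out to the unit's -x. A spring drives it out with 5 N (shut) to 2.4 N (out). To latch, push it in to 0 or just past (stop at -0.004; up to 12 N); if latched it stays within 2 mm of 0, else it slides out. Its blue front is an upright plate 196 mm wide, 8 to 50 mm above the table, 8 mm thick, fit to push with shut fingers pointing down.
- cavity1 (a point): Floor centre of the tray cavity at the unit's right (-y) end. The 4 cavities are round, 40 mm across, 6 mm deep, 46 mm apart in a row along the unit's y; floor 18 mm, tray top 24 mm above the table. Axes as the unit's; moves with the tray. The outer face of the tray's blue front lies 68 mm to -x of the row. Fully out, the row is 50 mm before the white housing; shut, it is under the roof.
- cavity2 (a point): The same for the next cavity, number 2 of 4 from the unit's right (-y).
- cavity3 (a point): The same for the next cavity, number 3 of 4 from the unit's right (-y).
- cavity4 (a point): The same for the next cavity, number 4 of 4 from the unit's right (-y).
- screw_left_slot (a point): Captive screw beside the left (+y) end of the tray front, on a grey block 28 mm high: axis point at the top of its head, 46 mm up. Round steel head 28 mm across; slot open at both ends, 12 mm wide at the mouth, 8 mm below 4 mm depth, 8 mm deep in all. The point's x lies along the slot and points out along the orange dog fixed below the head (10 mm wide, reaching 36 mm from the axis).
- screw_right_slot (a point): Captive screw beside the right (-y) end of the tray front, on a grey block 28 mm high: axis point at the top of its head, 46 mm up. Round steel head 28 mm across; slot open at both ends, 12 mm wide at the mouth, 8 mm below 4 mm depth, 8 mm deep in all. The point's x lies along the slot and points out along the orange dog fixed below the head (10 mm wide, reaching 36 mm from the axis).
- screw_left (a joint): Turn of the left screw, rad: 0 when its dog points along the unit's -y, squarely across the tray front (locked); grows as the screw is turned clockwise seen from above, to 1.57 when the dog points along the unit's -x, forward (clear of the tray from 1.25 up). Stops at 0 and 1.6; stays where it is left; needs about 0.15 Nm.
- screw_right (a joint): Turn of the right screw, rad: 0 when its dog points along the unit's +y, squarely across the tray front (locked); grows as the screw is turned anticlockwise seen from above, to 1.57 when the dog points along the unit's -x, forward (clear of the tray from 1.25 up). Stops at 0 and 1.6; stays where it is left; needs about 0.15 Nm.
- pocket1 (a point): Centre of pocket 1 of the fixed stand at its ledges, 50 mm above the table. The pocket is 28 mm square, its rim 14 mm above the ledges. A tool's square handle rests on two ledges; its blade or pin hangs between them in a gap 14 mm wide and 28 mm long, the long way along the point's x. The other pocket is 90 mm away along the stand's y.
- pocket2 (a point): Centre of pocket 2 of the fixed stand at its ledges, 50 mm above the table. The pocket is 28 mm square, its rim 14 mm above the ledges. A tool's square handle rests on two ledges; its blade or pin hangs between them in a gap 14 mm wide and 28 mm long, the long way along the point's x. The other pocket is 90 mm away along the stand's y.
- key_grip (a point): Blue key, standing upright in pocket 1 at the start: centre of its square handle 22 x 22 x 80 mm. Below the handle a round shank 7 mm thick and a flat blade 20 mm wide (along the key's x), 3 mm thick (y) and 10 mm high; the blade's end is 82 mm below this point, the handle's underside 40 mm below it. z up. 90 g. In the stand this point is 90 mm up, the blade along the stand's x.
- pin_grip (a point): Red ejector pin, standing upright in pocket 2 at the start: centre of its square handle 22 x 22 x 80 mm. Below the handle a round steel pin 5 mm thick and 42 mm long; its end is 82 mm below this point, the handle's underside 40 mm below it. z is up when it stands. 80 g.
- capsule1_center (a point): Centre of a fresh desiccant capsule: flat aluminium disc 34 mm across and 14 mm thick with an orange spot on top, lying flat on a blue mat 190 mm square (1 mm thick, look only), about 30 g. There are 2 to 4 in all; absent ones read None.
- capsule2_center (a point): Centre of a fresh desiccant capsule: flat aluminium disc 34 mm across and 14 mm thick with an orange spot on top, lying flat on a blue mat 190 mm square (1 mm thick, look only), about 30 g. There are 2 to 4 in all; absent ones read None.
- capsule3_center (a point): Centre of a fresh desiccant capsule: flat aluminium disc 34 mm across and 14 mm thick with an orange spot on top, lying flat on a blue mat 190 mm square (1 mm thick, look only), about 30 g. There are 2 to 4 in all; absent ones read None.
- capsule4_center (a point): Centre of a fresh desiccant capsule: flat aluminium disc 34 mm across and 14 mm thick with an orange spot on top, lying flat on a blue mat 190 mm square (1 mm thick, look only), about 30 g. There are 2 to 4 in all; absent ones read None.
- tip_jar_mid (a point): Bystander: small clear jar with blue lid, 44 mm across, 50 mm high; its centre. Leave it alone.
- spray_mid (a point): Bystander: blue bottle 48 mm across, 130 mm high; its centre. Leave it alone.
- aid_case: Bystander: black hearing-aid case 75 x 50 x 22 mm; origin under its centre. Leave it alone.
- mould_cup: Bystander: white bowl 60 mm across, 35 mm high; origin under its centre. Leave it alone.
- answer_btn: Bystander: grey patient's answer button 110 x 32 x 28 mm lying flat; origin under its centre. Leave it alone.
- otoscope: Bystander: dark otoscope lying flat, 140 mm long, 30 mm high; origin under its middle. Leave it alone.

How it is judged:
By the outcome, as a careful person would: the job done as asked, in the order asked, and still so for the second after the job is handed in, with the robot touching nothing.
Of capsule1, capsule2, capsule3, capsule4 only 2 to 4 are there at a start; the rules pass over those that are not, and their reading is None.
At some moment in a run one of capsule1, capsule2, capsule3, capsule4 may be knocked a few centimetres aside while the robot is not near it.
It also fails if it takes over 210 s, if anything falls off the work surface, if the arm or the gripper's body presses on something with over 40 N, if the wrist force passes 120 N, or if a joint passes its speed limit or range.

## Working session

There is one attempt and no reset: what is moved stays moved. The work goes in short steps, Python scripts to look and compute and a tool call to move; the robot and the scene stay as the last step left them, time stands still between calls to the robot, and variables do not carry over. Pictures are saved under pics/ and viewed, at most 14 in all, crops included, and the job is handed in when it is done.

Besides the shell and the picture viewer there is one more tool, called after "Call:" as name(argument=value, ...) on one line, values as JSON. send_rows: Moves the arm, as the interface text tells. Its arguments: {"type":"object","properties":{"deltas":{"type":"array","items":{"type":"array","items":{"type":"number"}}},"squeeze":{"type":"number"}},"required":["deltas"]}

```bash
ls; mkdir -p pics; cat > h.py <<'E'
import numpy as np, cv2
from rig import robot, cams
def snap(n):
    c=cams.camera(n); np.savez(f'{n}.npz',**c); return c
def load(n): return dict(np.load(f'{n}.npz'))
def K(c):
    f=c['color'].shape[0]/2/np.tan(np.radians(c['vertical_fov'])/2)
    return f
def ray(c,u,v):
    f=K(c); d=np.array([(u-c['cx'])/f,(v-c['cy'])/f]); s=d.copy()
    for _ in range(20): s=d/(1+c['k1']*(s@s))
    r=c['T'][:3,:3]@np.array([s[0],-s[1],-1.]); return c['T'][:3,3],r
def atz(c,u,v,z):
    o,r=ray(c,u,v); return o+r*(z-o[2])/r[2]
def dep(c,u,v):
    o,r=ray(c,u,v); p=c['range_z'][int(round(v))-1:int(round(v))+2,int(round(u))-1:int(round(u))+2]
    return o+r*np.median(p)
def proj(c,p):
    q=c['T'][:3,:3].T@(np.asarray(p)-c['T'][:3,3]); s=np.array([q[0]/-q[2],-q[1]/-q[2]])
    s=s*(1+c['k1']*(s@s)); return s*K(c)+[c['cx'],c['cy']]
def tri(*obs):
    A=np.zeros((3,3));b=np.zeros(3)
    for c,u,v in obs:
        o,r=ray(c,u,v); r=r/np.linalg.norm(r); P=np.eye(3)-r[:,None]*r; A+=P;b+=P@o
    return np.linalg.solve(A,b)
def save(c,name,box=None,k=1):
    im=c['color'][:,:,::-1]
    if box: im=im[box[1]:box[3],box[0]:box[2]]
    cv2.imwrite('pics/'+name,cv2.resize(im,None,fx=k,fy=k,interpolation=cv2.INTER_CUBIC))
E
python3 - <<'E'
from h import *
for n in('scene','side','wrist'):
    c=snap(n); print(n,c['T'].round(3).tolist(),c['vertical_fov'],c['k1'],c['cx'],c['cy'])
    save(c,n+'0.png',k=1.42)
print(robot.get_obs())
E
```

```text
pics
scene [[0.783, -0.377, 0.494, 1.089], [0.622, 0.487, -0.614, -0.691], [-0.009, 0.788, 0.616, 0.777], [0.0, 0.0, 0.0, 1.0]] 52.73000302579322 0.03087408658026135 275.02243510428127 208.60252549811145
side [[-0.978, 0.125, -0.164, 0.282], [-0.205, -0.512, 0.834, 1.245], [0.02, 0.85, 0.527, 0.862], [0.0, 0.0, 0.0, 1.0]] 42.337756099269946 -0.13062688539236958 267.56064069495244 212.9013008491043
wrist [[1.0, -0.001, 0.002, 0.625], [0.0, 0.969, 0.246, 0.069], [-0.002, -0.246, 0.969, 0.383], [0.0, 0.0, 0.0, 1.0]] 60.95804581808098 -0.09400142987442735 284.7965301306716 213.67814128380257
{'time': 0.15, 'joints': array([-1.37211461e-01,  2.02543536e+01,  9.36162921e+01,  5.14486238e-04,
        6.61889399e+01, -1.37809989e-01]), 'joint_vel': array([-0.05307289, -0.07410471, -0.08081791, -0.08905946,  0.04188922,
       -0.00477407]), 'effort': array([-8.47799656e-04, -5.94210899e+01, -3.34467816e+01,  6.96930941e-02,
        2.04021111e-02, -8.35750166e-05]), 'eef_pos': array([6.24657097e-01, 6.91528345e-06, 2.28047820e-01]), 'ee_rot': array([-1.79940416e+02, -6.13793759e-04,  9.00003903e+01]), 'force': array([-0.395082  , -0.62647908,  0.33622671]), 'torque': array([-0.04068643, -0.03257601, -0.05010023]), 'grasp_force': 0.0, 'opening': 0.09172858797904451}
```

View pics/scene0.png

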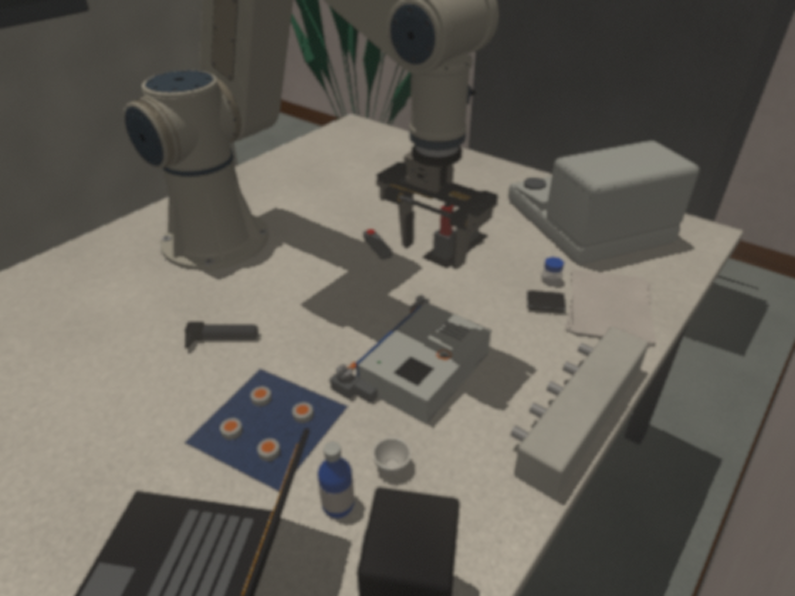

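View pics/side0.png

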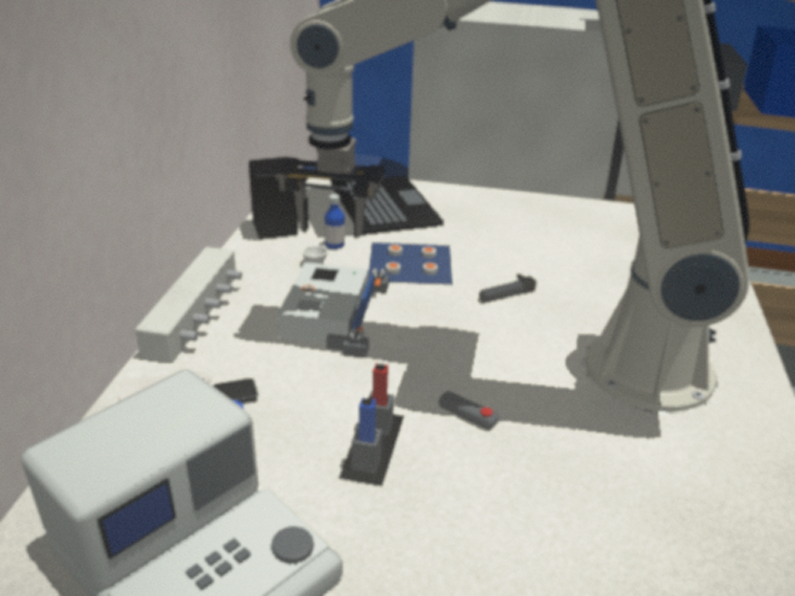

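View pics/wrist0.png

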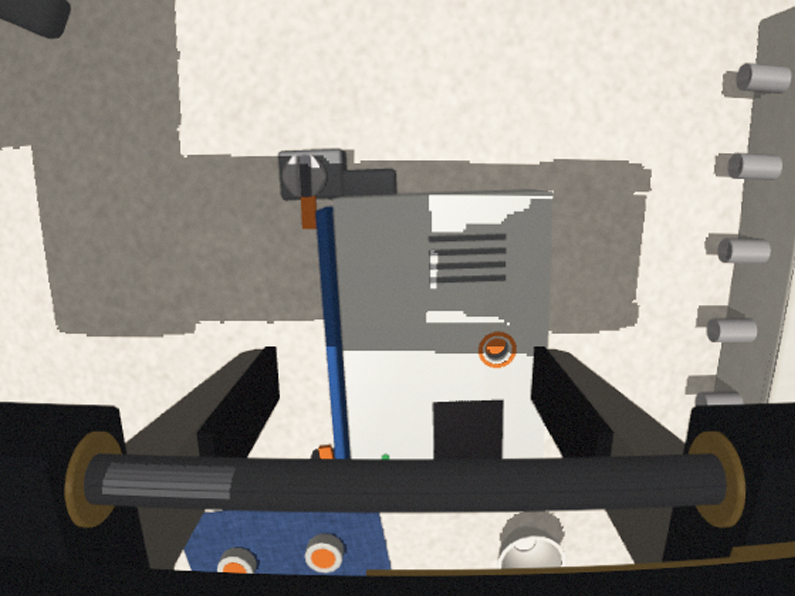

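The scene view shows four capsules on the mat at about (260,395), (302,411), (231,428) and (268,449). In the side view the pin is at (381,385) and the key at (368,420). In the wrist view the left screw is at (303,176) and the hole at (497,349). All of these are at 1.42x scale.

```bash
python3 - <<'E'
from h import *
s,d,w=load('scene'),load('side'),load('wrist')
k=1.42
np.set_printoptions(precision=4,suppress=True)
def sd(n,c,pts):
    for p in pts: print(n,p,dep(c,p[0]/k,p[1]/k))
sd('caps scene',s,[(260,395),(302,411),(231,428),(268,449)])
sd('caps side',d,[(396,249),(429,251),(393,267),(431,268)])
sd('pin,key side tops',d,[(381,369),(368,403)])
sd('screwL, hole ring, roof wrist',w,[(290,176),(497,333),(400,240)])
sd('dog',w,[(308,215),(324,452)])
print('pin tri',tri((s,447/k,208/k),(d,381/k,369/k)))
for nm,p in dict(screwL=(303,176),).items(): print(nm,atz(w,p[0]/k,p[1]/k,.046))
print('hole',atz(w,497/k,349/k,.058))
sd('bystanders side: bottle cup jar', d,[(335,210),(314,252),(238,405)])
sd('scene bottle cup otoscope btn',s,[(335,470),(393,448),(230,332),(376,243),(546,300)])
E
```

```text
caps scene (260, 395) [ 0.4718 -0.2816  0.0151]
caps scene (302, 411) [ 0.5523 -0.2619  0.0132]
caps scene (231, 428) [ 0.4887 -0.3581  0.0149]
caps scene (268, 449) [ 0.5661 -0.3495  0.014 ]
caps side (396, 249) [ 0.5585 -0.3389  0.0135]
caps side (429, 251) [ 0.4811 -0.3467  0.0142]
caps side (393, 267) [ 0.5485 -0.2504  0.0143]
caps side (431, 268) [ 0.4643 -0.2671  0.014 ]
pin,key side tops (381, 369) [0.4669 0.2855 0.1319]
pin,key side tops (368, 403) [0.4687 0.3715 0.131 ]
screwL, hole ring, roof wrist (290, 176) [0.5499 0.0693 0.0457]
screwL, hole ring, roof wrist (497, 333) [ 0.6873 -0.0343  0.0571]
screwL, hole ring, roof wrist (400, 240) [0.6218 0.0286 0.0576]
dog (308, 215) [0.5587 0.0431 0.0348]
dog (324, 452) [ 0.5622 -0.1385  0.0346]
pin tri [0.469  0.2765 0.1247]
screwL [0.5585 0.0692 0.046 ]
hole [ 0.6877 -0.0454  0.058 ]
bystanders side: bottle cup jar (335, 210) [ 0.7061 -0.3389  0.0975]
bystanders side: bottle cup jar (314, 252) [ 0.7388 -0.2689  0.0185]
bystanders side: bottle cup jar (238, 405) [0.697  0.3285 0.0486]
scene bottle cup otoscope btn (335, 470) [ 0.7199 -0.3552  0.0976]
scene bottle cup otoscope btn (393, 448) [ 0.7199 -0.2306  0.0176]
scene bottle cup otoscope btn (230, 332) [ 0.3106 -0.2113  0.0215]
scene bottle cup otoscope btn (376, 243) [0.3342 0.1955 0.0229]
scene bottle cup otoscope btn (546, 300) [0.7389 0.2409 0.024 ]
```

Call:
send_rows(deltas=[[0,0,0,0,0,-0.1,91],[0,0,0,0.1,-0.02,-0.1,91],[0,0,0,0.1,-0.02,-0.02,91],[0,0,0,0.1,-0.02,0,91],[0,0,0,0,0,0,91]])

```text
time: 0.65
eef_pos: [0.5974, 0.1371, 0.3236]
ee_rot: [180.0, -0.1, 90.2]
force: [0.1, -1.1, -0.2]
opening: 0.0911
grasp_force: 0.0
```

Call:
send_rows(deltas=[[0,0,0,0.1,-0.1,0,91],[0,0,0,0.1,-0.1,0,91],[0,0,0,0.08,-0.06,0,91],[0,0,0,0,0,0,91],[0,0,0,0,0,0,91]])

```text
time: 1.15
eef_pos: [0.4975, 0.2431, 0.3231]
ee_rot: [180.0, 0.0, 90.1]
force: [0.2, 0.1, 0.7]
opening: 0.0908
grasp_force: 0.0
```

```bash
python3 - <<'E'
from h import *
c=snap('wrist'); np.savez('wA.npz',**c); save(c,'w1.png',k=1.42); print(robot.get_obs()['eef_pos'])
E
```

```text
[0.49815053 0.24235667 0.32304791]
```

View pics/w1.png

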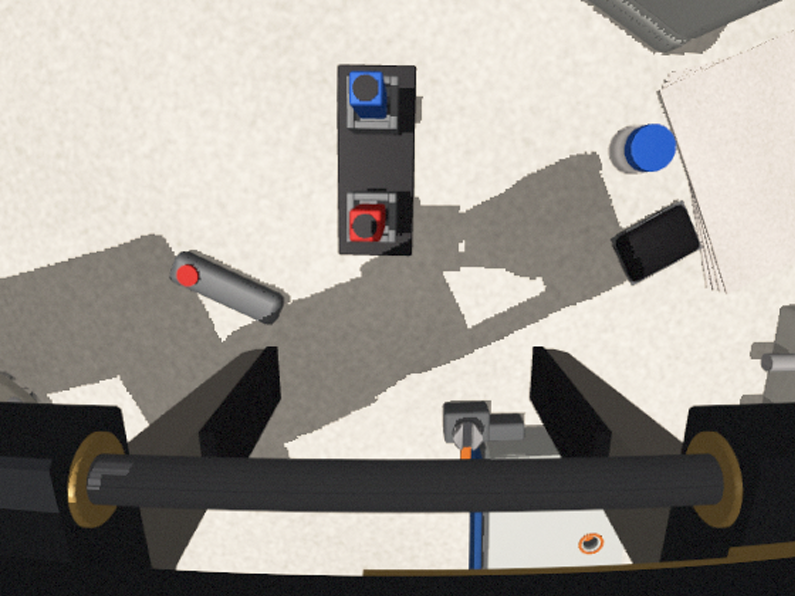

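The key's top is at (367,89) and the pin's top at (367,227). The stand is nearly aligned with the world axes. I'll use depth to fit the tops.

```bash
cat >> h.py <<'E'
def cloud(c):
    H,W=c['range_z'].shape; f=K(c)
    u,v=np.meshgrid(np.arange(W),np.arange(H))
    Km=np.array([[f,0,c['cx']],[0,f,c['cy']],[0,0,1]],float)
    s=cv2.undistortPoints(np.stack([u,v],-1).reshape(-1,1,2).astype(float),Km,np.array([float(c['k1']),0,0,0])).reshape(H,W,2)
    p=np.stack([s[...,0],-s[...,1],-np.ones((H,W))],-1)*c['range_z'][...,None]
    return p@c['T'][:3,:3].T+c['T'][:3,3]
def rect(P,m):
    q=P[m][:,:2]; r=cv2.minAreaRect((q*1000).astype(np.float32)); return np.round(r[0],1),np.round(r[1],1),round(r[2],1),np.median(P[m][:,2]).round(4),len(q)
E
python3 - <<'E'
from h import *
c=dict(np.load('wA.npz')); P=cloud(c); z=P[...,2]; x=P[...,0];y=P[...,1]
near=(abs(x-.47)<.06)
for n,m in dict(key=near&(y>.33)&(y<.42),pin=near&(y>.25)&(y<.33)).items():
    print(n,'top',rect(P,m&(z>.124)&(z<.136)), 'rim',rect(P,m&(z>.058)&(z<.068)))
m=near&(y>.2)&(y<.45)&(z>.004)&(z<.03); print('base',rect(P,m))
for u,v in((367,89),(367,227)): print(atz(c,u/1.42,v/1.42,.13))
for u,v in((338,66),(415,66),(338,253),(411,253)): print(atz(c,u/1.42,v/1.42,.012))
# pin/key tri with initial side
d=load('side');k=1.42
print(tri((d,381/k,369/k),(c,367/k,227/k)),tri((d,368/k,402/k),(c,367/k,89/k)))
# screw left, hole
print(atz(c,468/k,434/k,.046),atz(c,592/k,544/k,.058))
E
```

```text
key top (array([472.1, 368.8]), array([21.7, 21.6]), 89.3, np.float64(0.1301), 586) rim (array([471.6, 368.4]), array([40.9, 39.1]), 89.7, np.float64(0.0632), 566)
pin top (array([470. , 279.1]), array([20.9, 21.7]), 0.1, np.float64(0.1298), 502) rim (array([470.1, 278.6]), array([39.3, 39.5]), 89.0, np.float64(0.0632), 471)
base (array([470.8, 324. ]), array([169.4,  69.5]), 89.0, np.float64(0.0054), 4185)
[0.47311853 0.36769091 0.13      ]
[0.47206821 0.27760993 0.13      ]
[0.43977482 0.40582288 0.012     ]
[0.50651626 0.40564844 0.012     ]
[0.43605449 0.24174374 0.012     ]
[0.50386609 0.24183845 0.012     ]
[0.47015912 0.2766571  0.12466519] [0.47135584 0.36743606 0.12909042]
[0.55863993 0.07425738 0.046     ] [ 0.68920621 -0.04664534  0.058     ]
```

Call:
send_rows(deltas=[[0,0,0,-0.1,0.04,0,91],[0,0,0,-0.1,0.04,0,91],[0,0,0,-0.1,0.04,0,91],[0,0,0,-0.1,0.04,0,91],[0,0,0,-0.1,0.04,0,91]])

```text
time: 1.7
eef_pos: [0.5915, 0.0066, 0.323]
ee_rot: [-180.0, 0.0, 89.9]
force: [0.4, -0.2, 0.3]
opening: 0.0913
grasp_force: 0.0
```

Call:
send_rows(deltas=[[0,0,0,-0.1,0.0,0,91],[0,0,0,-0.08,0.0,0,91],[0,0,0,0,0,0,91],[0,0,0,0,0,0,91],[0,0,0,0,0,0,91]])

```text
time: 2.2
eef_pos: [0.5907, -0.0794, 0.323]
ee_rot: [-180.0, -0.0, 90.0]
force: [-0.2, -0.5, 0.7]
opening: 0.0909
grasp_force: 0.0
```

```bash
python3 - <<'E'
from h import *
c=snap('wrist'); np.savez('wB.npz',**c); save(c,'w2.png',k=1.42); print(robot.get_obs()['eef_pos'])
E
```

```text
[ 0.59074302 -0.07883759  0.32308414]
```

View pics/w2.png

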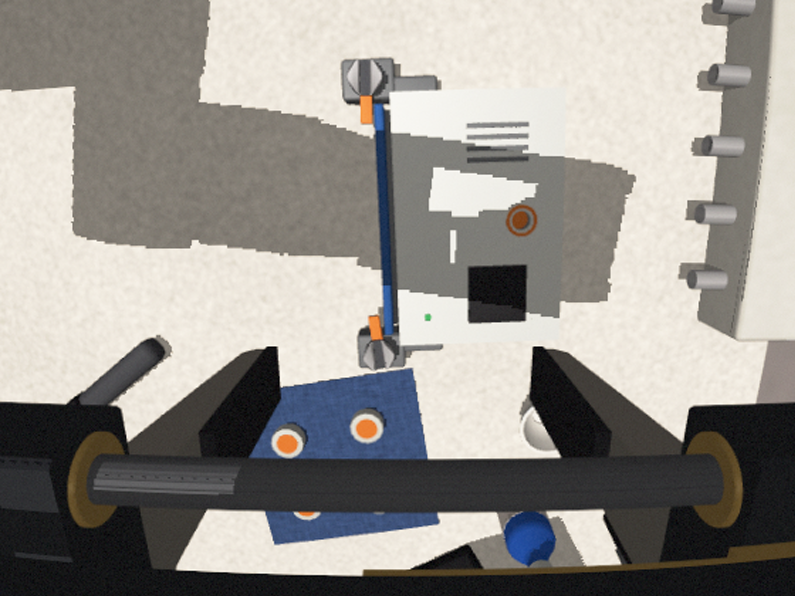

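The left screw head is at (364,78), the right at (377,349), and the hole at (521,220). I'll refine these with the depth mask and colour.

Call:
send_rows(deltas=[[0,0,0,-0.1,-0.03,0,91],[0,0,0,-0.1,-0.04,0,91],[0,0,0,-0.1,-0.05,0,91],[0,0,0,-0.06,-0.05,0,91],[0,0,0,0,0,0,91]])

```text
time: 2.75
eef_pos: [0.5084, -0.2503, 0.3233]
ee_rot: [-179.9, 0.1, 89.9]
force: [0.1, 0.4, 0.2]
opening: 0.0911
grasp_force: 0.0
```

Call:
send_rows(deltas=[[0,0,0,0,0.0,0,91],[0,0,0,0,0.0,0,91],[0,0,0,0,0,0,91],[0,0,0,0,0,0,91],[0,0,0,0,0,0,91]])

```text
time: 3.25
eef_pos: [0.5109, -0.2476, 0.3231]
ee_rot: [-180.0, -0.0, 90.1]
force: [0.4, -0.7, -0.4]
opening: 0.091
grasp_force: 0.0
```

```bash
python3 - <<'E'
from h import *
c2=snap('wrist'); np.savez('wC.npz',**c2); save(c2,'w3.png',k=1.42); print(robot.get_obs()['eef_pos'])
k=1.42
def circ(P,m):
    q=(P[m][:,:2]*1000).astype(np.float32); return np.round(cv2.minEnclosingCircle(q)[0],1),round(cv2.minEnclosingCircle(q)[1],1),np.median(P[m][:,2]).round(4),len(q)
for nm,c in(('B',dict(np.load('wB.npz'))),('C',c2)):
    P=cloud(c); x,y,z=np.moveaxis(P,-1,0)
    hsv=cv2.cvtColor(c['color'],cv2.COLOR_RGB2HSV); org=(hsv[...,0]<18)&(hsv[...,1]>140)&(hsv[...,2]>60)
    for n,(a,b) in dict(L=(.5585,.07),R=(.565,-.167)).items():
        m=(np.hypot(x-a,y-b)<.025)
        print(nm,n,circ(P,m&(z>.0425)&(z<.05)),'dog',rect(P,org&(np.hypot(x-a,y-b)<.05)&(z>.025)&(z<.04)) if (org&(np.hypot(x-a,y-b)<.05)&(z>.025)&(z<.04)).sum()>20 else 0)
    m=org&(np.hypot(x-.688,y+.046)<.02)
    if m.sum()>20: print(nm,'hole',circ(P,m&(z>.05)))
    m=org&(z<.03)&(z>.005)&(y<-.2); print('capsule px',m.sum())
    n_,l,st,ce=cv2.connectedComponentsWithStats(m.astype(np.uint8))
    for i in range(1,n_):
        if st[i,4]>30: print(rect(P,l==i))
    m=(z>.054)&(z<.062)&(abs(x-.63)<.12)&(abs(y+.05)<.14)&(~org); print('roof',rect(P,m) if m.sum() else 0)
E
```

```text
[ 0.51071857 -0.24775122  0.32312656]
B L (array([560.8,  65.2]), 19.5, np.float64(0.0451), 302) dog (array([557.7,  44.9]), array([22. , 10.2]), 89.3, np.float64(0.0343), 159)
B R (array([ 568.5, -163.7]), 20.4, np.float64(0.0452), 226) dog (array([ 563.3, -147. ]), array([10.1, 24.5]), 9.2, np.float64(0.0343), 129)
B hole (array([687.3, -45.5]), 12.7, np.float64(0.0579), 112)
capsule px 312
(array([ 551.3, -259.6]), array([20.5, 18.9]), 88.5, np.float64(0.0139), 143)
(array([ 469.1, -277.1]), array([20.2, 19.7]), 64.8, np.float64(0.0138), 140)
roof (array([652.7, -47. ]), array([141. , 210.8]), 2.1, np.float64(0.0574), 20863)
C L (array([0., 0.]), 0.0, np.float64(nan), 0) dog 0
C R (array([ 568.1, -163.8]), 20.6, np.float64(0.0453), 302) dog (array([ 563.4, -145.9]), array([10., 22.]), 7.4, np.float64(0.0342), 158)
C hole (array([687.4, -45.9]), 12.8, np.float64(0.0578), 91)
capsule px 722
(array([ 551.6, -259.4]), array([20. , 20.1]), 1.9, np.float64(0.0137), 197)
(array([ 468.6, -277.7]), array([19.7, 19. ]), 89.9, np.float64(0.0136), 183)
(array([ 564., -346.]), array([19.4, 19.5]), 1.9, np.float64(0.0137), 165)
(array([ 483.8, -354.9]), array([19.2, 19.6]), 86.3, np.float64(0.0137), 163)
roof (array([654.2, -95.9]), array([141.9, 113.1]), 2.2, np.float64(0.0574), 12146)
  return _methods._mean(a, axis=axis, dtype=dtype,
  ret = ret.dtype.type(ret / rcount)
```

View pics/w3.png

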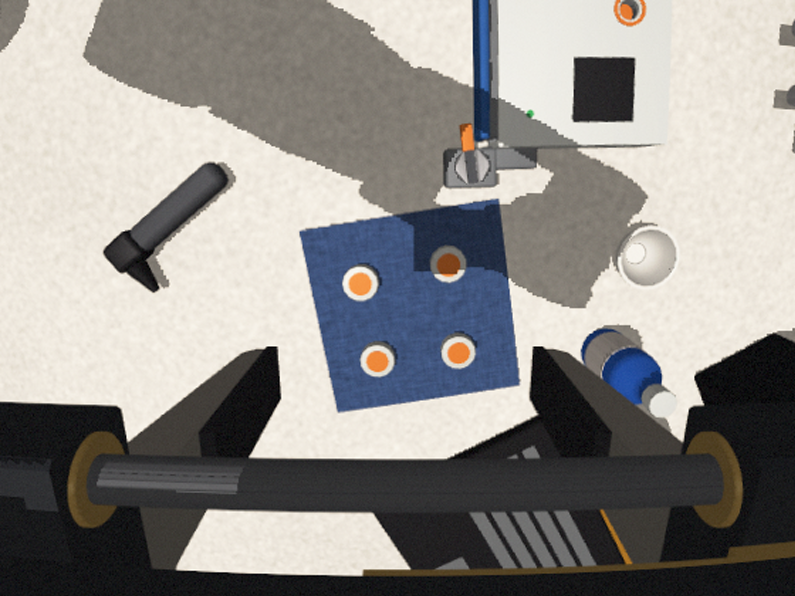

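```bash
python3 - <<'E'
from h import *
k=1.42
B=dict(np.load('wB.npz'));C=dict(np.load('wC.npz'))
print('L',atz(B,364/k,78/k,.046),'R',atz(B,377/k,349/k,.046),atz(C,471/k,165/k,.046))
from scipy.optimize import least_squares
for nm,c in(('B',B),('C',C)):
    P=cloud(c); x,y,z=np.moveaxis(P,-1,0)
    for n,(a,b) in dict(L=(.558,.0697),R=(.5668,-.170)).items():
        m=(np.hypot(x-a,y-b)<.0165)&(z>.044)&(z<.048)
        if m.sum()>50:
            q=P[m][:,:2]*1000; print(nm,n,np.round(cv2.minEnclosingCircle(q.astype(np.float32))[0],1),q.mean(0).round(1),m.sum())
    m=(z>.054)&(z<.062)&(abs(x-.63)<.12)&(abs(y+.05)<.14)
    b=np.abs(x-.63)<.01
print('hole px B',atz(B,521/k,220/k,.058),'C',atz(C,629/k,11/k,.058))
# crop of B enlarged with predicted points
im=cv2.cvtColor(B['color'],cv2.COLOR_RGB2BGR); im=cv2.resize(im[30:270,230:400],None,fx=3,fy=3,interpolation=cv2.INTER_CUBIC)
h=np.array([.6873,-.0456,.058]);t=np.radians(2.1);ux=np.array([np.cos(t),np.sin(t)]);uy=np.array([-np.sin(t),np.cos(t)])
for s in(1,-1):
    p=h[:2]-.125*ux+s*.12*uy; u=(proj(B,[*p,.046])-[230,30]+.5)*3-.5; cv2.circle(im,(int(u[0]),int(u[1])),2,(0,0,255),-1); print(p)
    for e in np.linspace(0,6.28,16):
        u=(proj(B,[p[0]+.014*np.cos(e),p[1]+.014*np.sin(e),.046])-[230,30]+.5)*3-.5; cv2.circle(im,(int(u[0]),int(u[1])),1,(0,255,0),-1)
u=(proj(B,h)-[230,30]+.5)*3-.5; cv2.circle(im,(int(u[0]),int(u[1])),2,(255,0,255),-1)
cv2.imwrite('pics/c1.png',cv2.resize(im,None,fx=.83,fy=.83,interpolation=cv2.INTER_AREA))
E
```

```text
L [0.55836814 0.06748878 0.046     ] R [ 0.5660549  -0.16235211  0.046     ] [ 0.56627333 -0.16953609  0.046     ]
B L [558.6  69.7] [558.2  69.7] 251
B R [ 566.8 -170. ] [ 566.7 -170.1] 177
C R [ 567. -170.] [ 567.  -170.2] 230
hole px B [ 0.68738303 -0.04568833  0.058     ] C [ 0.68712284 -0.04804829  0.058     ]
[0.55798671 0.06973894]
[ 0.5667812  -0.17009987]
```

View pics/c1.png

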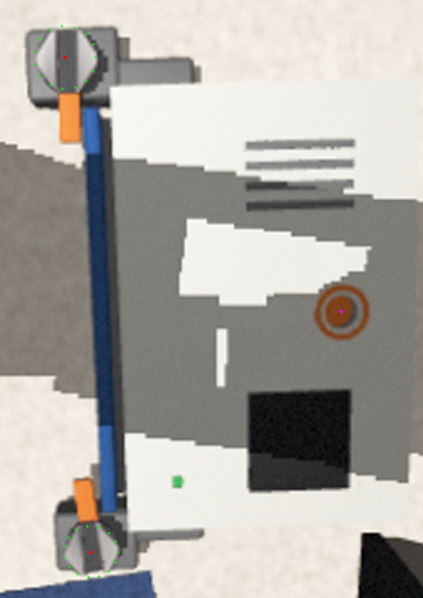

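The overlay fits the heads, so screw L is at (0.558, 0.0697), screw R at (0.5668, -0.170), the hole at (0.6873, -0.0456), and the unit's yaw is 2.1°. Next I fetch the key.

Call:
send_rows(deltas=[[0,0,0,0.1,-0.006,0,60],[0,0,0,0.1,-0.006,0,60],[0,0,0,0.1,-0.006,0,60],[0,0,0,0.1,-0.006,0,60],[0,0,0,0.1,-0.006,0,60]])

```text
time: 3.8
eef_pos: [0.4951, 0.0032, 0.3234]
ee_rot: [180.0, -0.0, 90.0]
force: [1.8, -0.4, 0.0]
opening: 0.0601
grasp_force: 0.0
```

Call:
send_rows(deltas=[[0,0,0,0.1,-0.006,0,60],[0,0,0,0.1,-0.006,0,60],[0,0,0,0.1,-0.006,0,60],[0,0,0,0.1,-0.006,0,60],[0,0,0,0.1,-0.006,0,60]])

```text
time: 4.3
eef_pos: [0.4799, 0.2531, 0.3235]
ee_rot: [180.0, -0.0, 90.0]
force: [1.3, 0.1, -0.2]
opening: 0.06
grasp_force: 0.0
```

Call:
send_rows(deltas=[[0,0,0,0.1,-0.006,0,60],[0,0,0,0.1,-0.006,0,60],[0,0,0,0.032,-0.006,0,60],[0,0,0,0,0,0,60],[0,0,0,0,0,0,60]])

```text
time: 4.8
eef_pos: [0.4713, 0.3659, 0.323]
ee_rot: [-180.0, 0.1, 90.0]
force: [-1.1, 0.4, -0.1]
opening: 0.0601
grasp_force: 0.0
```

Call:
send_rows(deltas=[[0,0,0,0.005,0.001,0.1,60],[0,0,0,0,0,0.1,60],[0,0,0,0,0,0.1,60],[0,0,0,0,0,0.1,60],[0,0,0,0,0,0.056,60]])

```text
time: 5.3
eef_pos: [0.4708, 0.3657, 0.092]
ee_rot: [-179.8, 0.2, 89.9]
force: [-0.4, -0.4, -0.4]
opening: 0.0603
grasp_force: 0.0
```

Call:
send_rows(deltas=[[0,0,0,0,0,0,60],[0,0,0,0,0,0,60],[0,0,0,0,0,0,15],[0,0,0,0,0,0,15],[0,0,0,0,0,0,15]], squeeze=50)

```text
time: 5.8
eef_pos: [0.4728, 0.3696, 0.0969]
ee_rot: [179.9, -0.1, 90.0]
force: [-0.0, -0.0, 0.1]
opening: 0.0384
grasp_force: 0.0
```

Call:
send_rows(deltas=[[0,0,0,0,0,0,15],[0,0,0,0,0,0,15],[0,0,0,0,0,0,15],[0,0,0,0,0,0,15],[0,0,0,0,0,0,15]])

```text
time: 6.3
eef_pos: [0.4721, 0.3693, 0.0957]
ee_rot: [180.0, -0.0, 90.0]
force: [-0.8, -0.3, 7.0]
opening: 0.0216
grasp_force: 50.0
```

Call:
send_rows(deltas=[[0,0,0,0,0,-0.1,15],[0,0,0,0,0,-0.11,15],[0,0,0,-0.1,0.029,0,15],[0,0,0,-0.1,0.029,0,15],[0,0,0,-0.1,0.029,0,15]])

```text
time: 6.8
eef_pos: [0.5138, 0.2238, 0.1955]
ee_rot: [180.0, -0.0, 90.1]
force: [-0.2, 0.9, -0.6]
opening: 0.0218
grasp_force: 50.0
```

Call:
send_rows(deltas=[[0,0,0,-0.1,0.029,0,15],[0,0,0,-0.1,0.028,0,15],[0,0,0,-0.099,0.028,0,15],[0,0,-0.19,0,0,0,15],[0,0,-0.19,0,0,0,15]])

```text
time: 7.3
eef_pos: [0.5549, 0.0789, 0.1949]
ee_rot: [-180.0, -0.0, 107.3]
force: [-0.5, 0.3, -0.9]
opening: 0.0214
grasp_force: 50.0
```

Call:
send_rows(deltas=[[0,0,-0.19,0,0,0,15],[0,0,-0.19,0,0,0,15],[0,0,-0.19,0,0,0,15],[0,0,-0.19,0,0,0,15],[0,0,-0.19,0,0,0,15]])

```text
time: 7.8
eef_pos: [0.5545, 0.0808, 0.1949]
ee_rot: [-180.0, -0.0, 150.2]
force: [-0.8, -0.4, -1.0]
opening: 0.0217
grasp_force: 50.0
```

Call:
send_rows(deltas=[[0,0,-0.19,0,0,0,15],[0,0,-0.19,0,0,0,15],[0,0,-0.19,0,0,0,15],[0,0,-0.084,0,0,0,15],[0,0,0,0,0,0,15]])

```text
time: 8.3
eef_pos: [0.5545, 0.0808, 0.1949]
ee_rot: [-180.0, -0.0, 179.3]
force: [0.4, -0.2, -1.0]
opening: 0.0217
grasp_force: 50.0
```

```bash
python3 - <<'E'
from h import *
o=robot.get_obs(); print(o['eef_pos'],o['ee_rot'],o['force'],o['opening'],o['joints'])
w=snap('wrist'); s=snap('scene')
a=cv2.resize(w['color'][:,:,::-1],None,fx=.95,fy=.95)
b=cv2.resize(s['color'][120:300,180:370,::-1],(532,504),interpolation=cv2.INTER_CUBIC)
cv2.imwrite('pics/k1.png',cv2.resize(np.hstack([a[:399],b[:399]]),(800,300)))
E
```

```text
[0.55451681 0.08076791 0.19492289] [-1.79993669e+02 -3.73985031e-02  1.79329447e+02] [ 0.42744113 -0.22221469 -0.96773727] 0.021719015801982225 [ 8.13407374e+00  1.65729168e+01  1.03479741e+02 -6.14113900e-04
  5.99852692e+01 -8.11950675e+01]
```

View pics/k1.png

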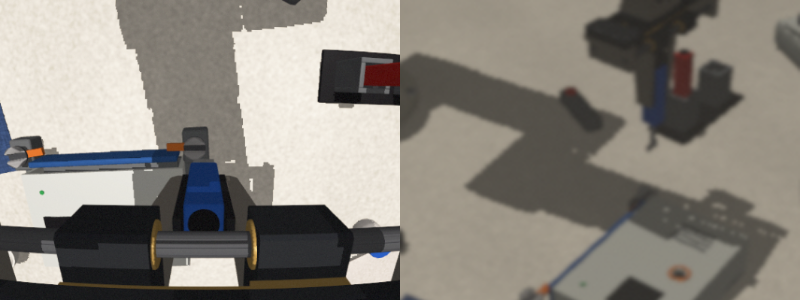

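The key hangs upright in the jaws, turned for the left screw. I'll shift the last centimetre and lower it.

Call:
send_rows(deltas=[[0,0,0,-0.006,-0.022,0,15],[0,0,0,0,0,0.06,15],[0,0,0,0,0,0.05,15],[0,0,0,0,0,0,15],[0,0,0,0,0,0,15]])

```text
time: 8.9
eef_pos: [0.5577, 0.0693, 0.1404]
ee_rot: [-180.0, -0.0, 179.2]
force: [-0.2, -0.1, -0.9]
opening: 0.0219
grasp_force: 50.0
```

```bash
python3 - <<'E'
from h import *
o=robot.get_obs(); print(o['eef_pos'],o['ee_rot'],o['force'])
E
```

```text
[0.5576698  0.06926253 0.14044014] [-1.79987183e+02 -4.68919825e-02  1.79230399e+02] [-0.24571311 -0.06919748 -0.88804898]
```

Now insert the blade slowly: 13 mm down, to a blade end near z = 0.0397.

Call:
send_rows(deltas=[[0,0,0,0,0,0.006,15],[0,0,0,0,0,0.006,15],[0,0,0,0,0,0.006,15],[0,0,0,0,0,0.004,15],[0,0,0,0,0,0.003,15]])

```text
time: 9.4
eef_pos: [0.5576, 0.0698, 0.1278]
ee_rot: [180.0, 0.0, 179.3]
force: [0.2, 0.3, -1.1]
opening: 0.0217
grasp_force: 50.0
```

Call:
send_rows(deltas=[[0,0,0,0,0,0,15],[0,0,0,0,0,0,15],[0,0,0,0,0,0,15],[0,0,0,0,0,0,15],[0,0,0,0,0,0,15]])

```text
time: 9.9
eef_pos: [0.5576, 0.0697, 0.1278]
ee_rot: [-180.0, 0.0, 179.3]
force: [0.2, -0.0, -1.0]
opening: 0.0218
grasp_force: 50.0
```

Call:
send_rows(deltas=[[0,0,0.16,0,0,0,15],[0,0,0.16,0,0,0,15],[0,0,0.16,0,0,0,15],[0,0,0.16,0,0,0,15],[0,0,0.16,0,0,0,15]])

```text
time: 10.4
eef_pos: [0.5576, 0.0698, 0.1278]
ee_rot: [180.0, -0.0, 143.0]
force: [-0.1, 0.0, -1.1]
opening: 0.0218
grasp_force: 50.0
```

Call:
send_rows(deltas=[[0,0,0.16,0,0,0,15],[0,0,0.16,0,0,0,15],[0,0,0.16,0,0,0,15],[0,0,0.16,0,0,0,15],[0,0,0.16,0,0,0,15]])

```text
time: 10.9
eef_pos: [0.5579, 0.0699, 0.1278]
ee_rot: [180.0, -0.0, 107.0]
force: [1.2, 1.6, -0.8]
opening: 0.022
grasp_force: 50.0
```

Call:
send_rows(deltas=[[0,0,0.16,0,0,0,15],[0,0,0.16,0,0,0,15],[0,0,0.16,0,0,0,15],[0,0,0.12,0,0,0,15],[0,0,0,0,0,0,15]])

```text
time: 11.4
eef_pos: [0.5581, 0.0699, 0.1279]
ee_rot: [179.9, -0.0, 80.2]
force: [1.9, 0.4, -1.2]
opening: 0.0215
grasp_force: 50.0
```

```bash
python3 - <<'E'
from h import *
o=robot.get_obs(); print(o['eef_pos'],o['ee_rot'],o['force'],o['torque'])
w=snap('wrist'); save(w,'k2.png',k=1)
E
```

```text
[0.55813999 0.06986643 0.12789159] [ 1.79940190e+02 -2.09532451e-02  8.02122799e+01] [ 1.85549525  0.44575761 -1.18089621] [ 0.18459267 -0.37065792  0.0253145 ]
```

View pics/k2.png

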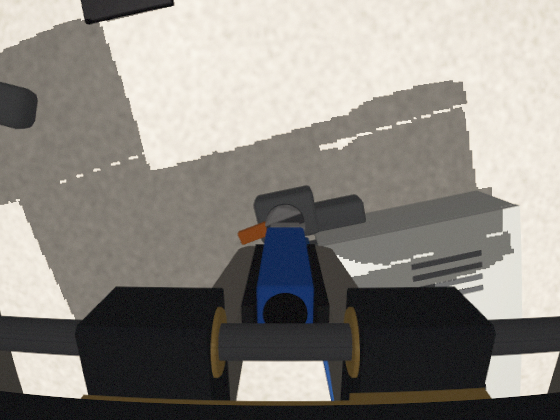

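The dog has swung: it now lies at pixel (253,234), pointing left. I'll measure its angle.

```bash
cat >> h.py <<'E'
SL=np.array([.5581,.0697]);SR=np.array([.5668,-.1701])
def dog(c,S):
    P=cloud(c); x,y,z=np.moveaxis(P,-1,0)
    hsv=cv2.cvtColor(c['color'],cv2.COLOR_RGB2HSV); org=(hsv[...,0]<18)&(hsv[...,1]>120)&(hsv[...,2]>40)
    m=org&(np.hypot(x-S[0],y-S[1])<.045)&(z>.025)&(z<.042)
    q=P[m][:,:2]; d=q.mean(0)-S; r=rect(P,m); return 'dir',np.degrees(np.arctan2(d[1],d[0])).round(1),r
E
python3 - <<'E'
from h import *
print(dog(load('wrist'),SL), dog(dict(np.load('wB.npz')),SL), dog(dict(np.load('wB.npz')),SR))
E
```

```text
('dir', np.float64(-170.1), (array([534.3,  65.1]), array([22.3, 10.4]), 11.2, np.float64(0.0342), 382)) ('dir', np.float64(-89.0), (array([557.7,  44.9]), array([22. , 10.2]), 89.3, np.float64(0.0343), 159)) ('dir', np.float64(97.5), (array([ 563.4, -146.8]), array([10.2, 25. ]), 9.7, np.float64(0.0343), 133))
```

Call:
send_rows(deltas=[[0,0,-0.19,0,0,0,15],[0,0,0,0,0,-0.02,15],[0,0,0,0,0,-0.06,15],[0,0,0,0,0,-0.06,15],[0,0,0,0,0,0,15]])

```text
time: 11.95
eef_pos: [0.56, 0.07, 0.2024]
ee_rot: [179.6, -0.1, 88.7]
force: [0.6, -0.4, -1.0]
opening: 0.0217
grasp_force: 50.0
```

Call:
send_rows(deltas=[[0,0,0,-0.096,0.005,0,15],[0,0,0,-0.096,0.005,0,15],[0,0,0,-0.096,0.005,0,15],[0,0,0,-0.096,0.005,0,15],[0,0,0,-0.096,0.005,0,15]])

```text
time: 12.45
eef_pos: [0.5646, -0.1723, 0.1977]
ee_rot: [-180.0, -0.0, 88.7]
force: [0.9, 0.3, 0.2]
opening: 0.0215
grasp_force: 50.0
```

Call:
send_rows(deltas=[[0,0,0.19,0,0,0,15],[0,0,0.19,0,0,0,15],[0,0,0.19,0,0,0,15],[0,0,0.19,0,0,0,15],[0,0,0.19,0,0,0,15]])

```text
time: 12.95
eef_pos: [0.5647, -0.1705, 0.1974]
ee_rot: [-180.0, 0.0, 45.6]
force: [-1.0, -0.2, -0.2]
opening: 0.0214
grasp_force: 50.0
```

Call:
send_rows(deltas=[[0,0,0.19,0,0,0,15],[0,0,0.19,0,0,0,15],[0,0,0.19,0,0,0,15],[0,0,0.19,0,0,0,15],[0,0,0.1,0,0,0,15]])

```text
time: 13.45
eef_pos: [0.5648, -0.1704, 0.1974]
ee_rot: [-180.0, 0.0, 6.9]
force: [-0.1, -0.3, -1.1]
opening: 0.0216
grasp_force: 50.0
```

```bash
python3 - <<'E'
from h import *
o=robot.get_obs(); print(o['eef_pos'],o['ee_rot'],o['force'],o['joints'])
E
```

```text
[ 0.5647727  -0.1703522   0.19744414] [-1.79981032e+02  4.97190352e-02  6.94114547e+00] [-0.13145262 -0.28011796 -1.08806608] [-1.69289361e+01  1.89586501e+01  9.97064448e+01 -3.15951844e-03
  6.13880473e+01  6.61314410e+01]
```

Call:
send_rows(deltas=[[0,0,-0.01,0.005,0,0,15],[0,0,0,0,0,0.06,15],[0,0,0,0,0,0.054,15],[0,0,0,0,0,0,15],[0,0,0,0,0,0,15]])

```text
time: 13.95
eef_pos: [0.5676, -0.1701, 0.1408]
ee_rot: [-180.0, 0.1, 7.9]
force: [-0.3, 0.2, -0.6]
opening: 0.0221
grasp_force: 50.0
```

Call:
send_rows(deltas=[[0,0,0,0,0,0.006,15],[0,0,0,0,0,0.006,15],[0,0,0,0,0,0.006,15],[0,0,0,0,0,0.004,15],[0,0,0,0,0,0.003,15]])

```text
time: 14.45
eef_pos: [0.5677, -0.1702, 0.1283]
ee_rot: [180.0, -0.0, 7.8]
force: [0.2, -0.1, -1.0]
opening: 0.0214
grasp_force: 50.0
```

Call:
send_rows(deltas=[[0,0,0,0,0,0,15],[0,0,0,0,0,0,15],[0,0,0,0,0,0,15],[0,0,0,0,0,0,15],[0,0,0,0,0,0,15]])

```text
time: 14.95
eef_pos: [0.5677, -0.1701, 0.1283]
ee_rot: [180.0, -0.0, 7.8]
force: [-0.2, 0.5, 0.3]
opening: 0.0214
grasp_force: 50.0
```

Call:
send_rows(deltas=[[0,0,-0.16,0,0,0,15],[0,0,-0.16,0,0,0,15],[0,0,-0.16,0,0,0,15],[0,0,-0.16,0,0,0,15],[0,0,-0.16,0,0,0,15]])

```text
time: 15.45
eef_pos: [0.5675, -0.1702, 0.1283]
ee_rot: [-180.0, 0.0, 44.1]
force: [-0.1, -0.8, -0.1]
opening: 0.0219
grasp_force: 50.0
```

Call:
send_rows(deltas=[[0,0,-0.16,0,0,0,15],[0,0,-0.16,0,0,0,15],[0,0,-0.16,0,0,0,15],[0,0,-0.16,0,0,0,15],[0,0,-0.16,0,0,0,15]])

```text
time: 15.95
eef_pos: [0.5673, -0.17, 0.1283]
ee_rot: [-179.9, -0.0, 80.1]
force: [-1.2, 0.4, 1.0]
opening: 0.0219
grasp_force: 50.0
```

Call:
send_rows(deltas=[[0,0,-0.16,0,0,0,15],[0,0,-0.16,0,0,0,15],[0,0,-0.16,0,0,0,15],[0,0,-0.16,0,0,0,15],[0,0,0,0,0,0,15]])

```text
time: 16.45
eef_pos: [0.5671, -0.17, 0.1282]
ee_rot: [-179.9, -0.0, 108.7]
force: [-1.7, 0.8, 0.9]
opening: 0.0216
grasp_force: 50.0
```

```bash
python3 - <<'E'
from h import *
o=robot.get_obs(); print(o['eef_pos'],o['ee_rot'],o['force'],o['torque'])
w=snap('wrist'); print(dog(w,SR))
P=cloud(w); hsv=cv2.cvtColor(w['color'],cv2.COLOR_RGB2HSV); m=(abs(hsv[...,0].astype(int)-112)<12)&(hsv[...,1]>100)&(P[...,2]>.12)&(P[...,2]<.2)&(np.hypot(P[...,0]-.567,P[...,1]+.17)<.03)
print(rect(P,m))
E
```

```text
[ 0.56712267 -0.17000703  0.12820448] [-1.79941905e+02 -4.16787193e-02  1.08725402e+02] [-1.72282783  0.76984144  0.93187526] [ 0.09573086  0.55580134 -0.04979326]
('dir', np.float64(175.7), (array([ 543.1, -169.4]), array([12.5, 23. ]), 88.7, np.float64(0.0342), 444))
(array([ 562.5, -168.7]), array([38.1, 17.3]), 19.1, np.float64(0.1545), 3005)
```

Both dogs are clear. I'll take the key back to pocket 1.

Call:
send_rows(deltas=[[0,0,0.19,0,0,0,15],[0,0,0,0,0,-0.02,15],[0,0,0,0,0,-0.08,15],[0,0,0,0,0,-0.08,15],[0,0,0.125,0,0,-0.06,15]])

```text
time: 17.0
eef_pos: [0.5685, -0.1704, 0.2516]
ee_rot: [179.8, 0.1, 94.5]
force: [0.6, 0.5, -1.3]
opening: 0.0218
grasp_force: 50.0
```

Call:
send_rows(deltas=[[0,0,0.125,0,0,0,15],[0,0,0,0.09,-0.018,0,15],[0,0,0,0.09,-0.018,0,15],[0,0,0,0.09,-0.018,0,15],[0,0,0,0.09,-0.018,0,15]])

```text
time: 17.5
eef_pos: [0.5352, 0.012, 0.2493]
ee_rot: [179.9, -0.0, 88.9]
force: [0.5, 0.1, -0.5]
opening: 0.0217
grasp_force: 50.0
```

Call:
send_rows(deltas=[[0,0,0,0.09,-0.018,0,15],[0,0,0,0.09,-0.018,0,15],[0,0,0,0.09,-0.018,0,15],[0,0,0,0.09,-0.018,0,15],[0,0,0,0.09,-0.018,0,15]])

```text
time: 18.0
eef_pos: [0.4947, 0.2384, 0.2494]
ee_rot: [179.9, -0.0, 88.9]
force: [1.0, -0.5, -0.5]
opening: 0.0222
grasp_force: 50.0
```

Call:
send_rows(deltas=[[0,0,0,0.09,-0.018,0,15],[0,0,0,0.09,-0.018,0,15],[0,0,0,0.08,-0.01,0,15],[0,0,0,0,0,0,15],[0,0,0,0,0,0,15]])

```text
time: 18.5
eef_pos: [0.4744, 0.3674, 0.2486]
ee_rot: [180.0, 0.0, 89.0]
force: [0.3, -0.4, -0.9]
opening: 0.0219
grasp_force: 50.0
```

```bash
python3 - <<'E'
from h import *
o=robot.get_obs(); print(o['eef_pos'],o['ee_rot'],o['force'])
E
```

```text
[0.47442122 0.36738668 0.24861554] [1.79979670e+02 1.02913594e-02 8.90171981e+01] [ 0.32543616 -0.38565239 -0.87244424]
```

Call:
send_rows(deltas=[[0,0,0,0.004,-0.005,0,15],[0,0,0,0,0,0.09,15],[0,0,0,0,0,0.09,15],[0,0,0,0,0,0.08,15],[0,0,0,0,0,0,15]])

```text
time: 19.0
eef_pos: [0.47, 0.3662, 0.114]
ee_rot: [-179.7, 0.2, 88.7]
force: [-0.6, -0.5, -1.5]
opening: 0.0216
grasp_force: 50.0
```

Call:
send_rows(deltas=[[0,0,0,0,0,0.01,15],[0,0,0,0,0,0.01,15],[0,0,0,0,0,0.01,15],[0,0,0,0,0,0.01,15],[0,0,0,0,0,0.004,15]])

```text
time: 19.5
eef_pos: [0.4723, 0.3689, 0.0965]
ee_rot: [180.0, -0.0, 88.8]
force: [-0.2, 0.2, -0.6]
opening: 0.0216
grasp_force: 50.0
```

Call:
send_rows(deltas=[[0,0,0,0,0,0,15],[0,0,0,0,0,0,15],[0,0,0,0,0,0,15],[0,0,0,0,0,0,15],[0,0,0,0,0,0,15]])

```text
time: 20.0
eef_pos: [0.4722, 0.369, 0.0964]
ee_rot: [180.0, -0.0, 88.8]
force: [0.0, -0.7, -0.3]
opening: 0.0218
grasp_force: 50.0
```

Call:
send_rows(deltas=[[0,0,0,0,0,0,60],[0,0,0,0,0,0,60],[0,0,0,0,0,0,60],[0,0,0,0,0,0,60],[0,0,0,0,0,-0.02,60]])

```text
time: 20.5
eef_pos: [0.4715, 0.3683, 0.1055]
ee_rot: [-179.9, 0.1, 88.8]
force: [-0.3, -0.2, 0.1]
opening: 0.0588
grasp_force: 0.0
```

Call:
send_rows(deltas=[[0,0,0,0,0,-0.08,60],[0,0,0,0,0,-0.08,60],[0,0,0,0,0,0,60],[0,0,0,-0.09,0,0,60],[0,0,0,-0.09,0,0,60]])

```text
time: 21.0
eef_pos: [0.4702, 0.2786, 0.1866]
ee_rot: [179.9, -0.0, 89.0]
force: [1.3, -0.1, -0.8]
opening: 0.0603
grasp_force: 0.0
```

Call:
send_rows(deltas=[[0,0,0,0,0,0,60],[0,0,0,0,0,0,60],[0,0,0,0,0,0,60],[0,0,0,0,0,0,60],[0,0,0,0,0,0,60]])

```text
time: 21.5
eef_pos: [0.4703, 0.2798, 0.1861]
ee_rot: [-180.0, -0.0, 88.9]
force: [-0.3, 0.5, 0.4]
opening: 0.0596
grasp_force: 0.0
```

Call:
send_rows(deltas=[[0,0,0,-0.002,0,0,60],[0,0,0,0,0,0.09,60],[0,0,0,0,0,0.091,60],[0,0,0,0,0,0,60],[0,0,0,0,0,0,60]])

```text
time: 22.0
eef_pos: [0.47, 0.2779, 0.0959]
ee_rot: [-179.9, 0.1, 88.8]
force: [0.8, -0.3, 0.8]
opening: 0.0598
grasp_force: 0.0
```

Call:
send_rows(deltas=[[0,0,0,0,0,0,15],[0,0,0,0,0,0,15],[0,0,0,0,0,0,15],[0,0,0,0,0,0,15],[0,0,0,0,0,0,15]])

```text
time: 22.5
eef_pos: [0.4706, 0.2781, 0.0964]
ee_rot: [180.0, -0.0, 88.8]
force: [0.3, -0.0, -0.1]
opening: 0.0223
grasp_force: 0.7
```

Call:
send_rows(deltas=[[0,0,0,0,0,0,15],[0,0,0,0,0,0,15],[0,0,0,0,0,0,15],[0,0,0,0,0,0,15],[0,0,0,0,0,-0.02,15]])

```text
time: 23.0
eef_pos: [0.4696, 0.2775, 0.1051]
ee_rot: [-179.9, 0.1, 88.8]
force: [-0.3, -0.3, -1.4]
opening: 0.0217
grasp_force: 50.0
```

Call:
send_rows(deltas=[[0,0,0,0,0,-0.09,15],[0,0,0,0,0,-0.09,15],[0,0,0,0,0,0,15],[0,0,0,0,0,0,15],[0,0,0,0,0,0,15]])

```text
time: 23.5
eef_pos: [0.4695, 0.2774, 0.1948]
ee_rot: [-179.9, 0.1, 88.8]
force: [0.1, 0.1, -0.9]
opening: 0.0221
grasp_force: 50.0
```

```bash
python3 - <<'E'
from h import *
o=robot.get_obs(); print(o['eef_pos'],o['ee_rot'],o['force'])
w=snap('wrist'); P=cloud(w)
e=o['eef_pos']; m=(P[...,2]>e[2]+.022)&(P[...,2]<e[2]+.05)&(np.hypot(P[...,0]-e[0],P[...,1]-e[1])<.03)
print(rect(P,m))
x,y,z=np.moveaxis(P,-1,0)
for n,m in dict(key=(abs(x-.47)<.06)&(y>.33)&(y<.42)&(z>.124)&(z<.136)).items(): print('key top',rect(P,m))
save(w,'p1.png',k=1.2)
E
```

```text
[0.46952066 0.27743664 0.19477307] [-1.79910387e+02  5.67282581e-02  8.88297808e+01] [ 0.11093643  0.07402445 -0.85025448]
(array([470.1, 280.8]), array([18.5, 55. ]), 87.2, np.float64(0.2288), 5761)
key top (array([472.5, 368.3]), array([21.7, 22. ]), 88.2, np.float64(0.13), 1368)
```

View pics/p1.png

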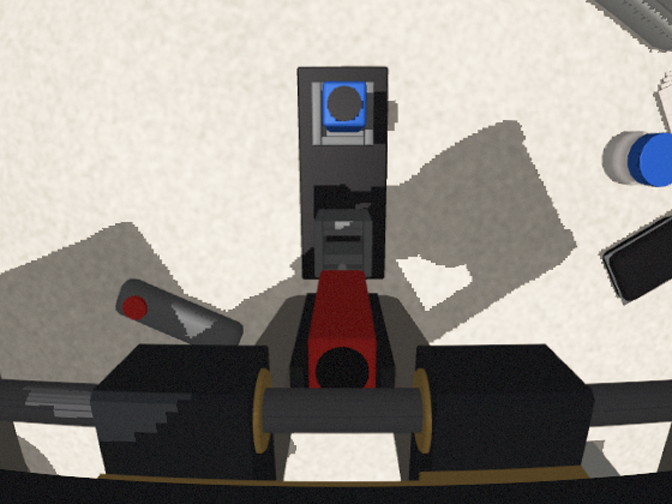

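The key stands upright in pocket 1 and the pin is held upright. Now to the hole.

Call:
send_rows(deltas=[[0,0,0,-0.07,0.05,0,15],[0,0,0,-0.07,0.05,0,15],[0,0,0,-0.07,0.05,0,15],[0,0,0,-0.07,0.05,0,15],[0,0,0,-0.07,0.05,0,15]])

```text
time: 24.05
eef_pos: [0.5916, 0.0987, 0.194]
ee_rot: [-179.8, 0.0, 88.8]
force: [0.2, 0.0, -1.2]
opening: 0.0218
grasp_force: 50.0
```

Call:
send_rows(deltas=[[0,0,0,-0.07,0.05,0,15],[0,0,0,-0.07,0.05,0,15],[0,0,0,-0.07,0.05,0,15],[0,0,0,-0.077,0.049,0,15],[0,0,0,0,0,0,15]])

```text
time: 24.55
eef_pos: [0.6897, -0.0498, 0.1935]
ee_rot: [-179.9, 0.1, 88.6]
force: [0.4, 0.1, -0.4]
opening: 0.0219
grasp_force: 50.0
```

Call:
send_rows(deltas=[[0,0,0,0,0,0,15],[0,0,0,0,0,0,15],[0,0,0,0,0,0,15],[0,0,0,0,0,0,15],[0,0,0,0,0,0,15]])

```text
time: 25.05
eef_pos: [0.6881, -0.0442, 0.196]
ee_rot: [180.0, -0.0, 88.9]
force: [0.2, -0.3, -1.0]
opening: 0.0216
grasp_force: 50.0
```

Call:
send_rows(deltas=[[0,0,0,-0.004,-0.002,0,15],[0,0,0,0,0,0.046,15],[0,0,0,0,0,0.046,15],[0,0,0,0,0,0,15],[0,0,0,0,0,0,15]])

```text
time: 25.55
eef_pos: [0.6871, -0.047, 0.1499]
ee_rot: [-180.0, -0.0, 88.8]
force: [0.4, 0.4, -0.9]
opening: 0.0217
grasp_force: 50.0
```

Call:
send_rows(deltas=[[0,0,0,0,0,0.01,15],[0,0,0,0,0,0.01,15],[0,0,0,0,0,0.01,15],[0,0,0,0,0,0.006,15],[0,0,0,0,0,0.006,15]])

```text
time: 26.05
eef_pos: [0.6874, -0.0471, 0.129]
ee_rot: [180.0, 0.0, 88.8]
force: [-1.6, -1.3, 4.9]
opening: 0.0217
grasp_force: 50.0
```

Call:
send_rows(deltas=[[0,0,0,0,0,0.006,15],[0,0,0,0,0,0.004,15],[0,0,0,0,0,0,15],[0,0,0,0,0,0,15],[0,0,0,0,0,0,15]])

```text
time: 26.55
eef_pos: [0.6874, -0.0471, 0.1239]
ee_rot: [180.0, 0.0, 88.8]
force: [-0.7, 1.3, 3.1]
opening: 0.0217
grasp_force: 50.0
```

```bash
python3 - <<'E'
from h import *
o=robot.get_obs(); print(o['eef_pos'],o['ee_rot'],o['force'])
w=snap('scene');P=cloud(w); x,y,z=np.moveaxis(P,-1,0)
hsv=cv2.cvtColor(w['color'],cv2.COLOR_RGB2HSV); m=(abs(hsv[...,0].astype(int)-112)<14)&(hsv[...,1]>90)&(z>.02)&(z<.06)&(abs(y+.05)<.11)&(x<.66)&(x>.4)
print('tray front',m.sum(),np.median(P[m],0))
E
```

```text
[ 0.687394   -0.04706088  0.12393936] [1.79981515e+02 6.70075840e-04 8.88312301e+01] [-0.73323902  1.29024543  3.05554703]
tray front 6 [ 0.47914541 -0.09207058  0.04994311]
```

The button took 3–5 N and the tray front has moved to x ≈ 0.479, so the tray is out. I'll take the pin back.

Call:
send_rows(deltas=[[0,0,0,0,0,-0.03,15],[0,0,0,0,0,-0.06,15],[0,0,0,0,0,-0.055,15],[0,0,0,0,0,0,15],[0,0,0,0.07,-0.05,0,15]])

```text
time: 27.1
eef_pos: [0.6651, -0.0141, 0.1972]
ee_rot: [179.8, 0.1, 88.7]
force: [0.2, 1.3, -1.5]
opening: 0.0216
grasp_force: 50.0
```

Call:
send_rows(deltas=[[0,0,0,0.07,-0.05,0,15],[0,0,0,0.07,-0.05,0,15],[0,0,0,0.07,-0.05,0,15],[0,0,0,0.07,-0.05,0,15],[0,0,0,0.07,-0.05,0,15]])

```text
time: 27.6
eef_pos: [0.5398, 0.1669, 0.1957]
ee_rot: [-179.9, 0.0, 88.8]
force: [0.5, 0.6, -1.0]
opening: 0.0217
grasp_force: 50.0
```

Call:
send_rows(deltas=[[0,0,0,0.07,-0.05,0,15],[0,0,0,0.07,-0.05,0,15],[0,0,0,0.082,-0.049,0,15],[0,0,0,0,0,0,15],[0,0,0,0,0,0,15]])

```text
time: 28.1
eef_pos: [0.4685, 0.2789, 0.1959]
ee_rot: [-180.0, 0.0, 89.0]
force: [0.9, 0.1, -0.3]
opening: 0.022
grasp_force: 50.0
```

```bash
python3 - <<'E'
from h import *
o=robot.get_obs(); print(o['eef_pos'],o['ee_rot'],o['force'])
E
```

```text
[0.46847442 0.27892545 0.19587862] [-1.79963569e+02  4.25932542e-02  8.89862707e+01] [ 0.89761082  0.07952077 -0.2648211 ]
```

Call:
send_rows(deltas=[[0,0,0,-0.002,0.004,0,15],[0,0,0,0,0,0.077,15],[0,0,0,0,0,0.077,15],[0,0,0,0,0,0,15],[0,0,0,0,0,0,15]])

```text
time: 28.6
eef_pos: [0.4718, 0.2763, 0.1193]
ee_rot: [-179.9, 0.1, 88.7]
force: [-0.5, 0.0, 0.3]
opening: 0.0216
grasp_force: 50.0
```

Call:
send_rows(deltas=[[0,0,0,0,0,0.01,15],[0,0,0,0,0,0.01,15],[0,0,0,0,0,0.01,15],[0,0,0,0,0,0.01,15],[0,0,0,0,0,0.003,15]])

```text
time: 29.1
eef_pos: [0.4711, 0.2774, 0.0974]
ee_rot: [-180.0, 0.0, 88.8]
force: [0.6, -0.9, -0.5]
opening: 0.0218
grasp_force: 50.0
```

Call:
send_rows(deltas=[[0,0,0,0,0,0,15],[0,0,0,0,0,0,15],[0,0,0,0,0,0,60],[0,0,0,0,0,0,60],[0,0,0,0,0,0,60]])

```text
time: 29.6
eef_pos: [0.4715, 0.2775, 0.098]
ee_rot: [180.0, -0.0, 88.8]
force: [0.7, -0.7, -0.0]
opening: 0.0438
grasp_force: 0.0
```

Call:
send_rows(deltas=[[0,0,0,0,0,0,60],[0,0,0,0,0,-0.05,60],[0,0,0,0,0,-0.1,60],[0,0,0,0,0,-0.1,60],[0,0,0,0,0,-0.1,60]])

```text
time: 30.1
eef_pos: [0.4709, 0.2772, 0.2747]
ee_rot: [-180.0, 0.0, 88.8]
force: [1.0, 0.1, -0.5]
opening: 0.0601
grasp_force: 0.0
```

Call:
send_rows(deltas=[[0,0,0,-0.09,0.014,-0.02,60],[0,0,0,-0.09,0.014,-0.02,60],[0,0,0,-0.09,0.014,-0.02,60],[0,0,0,-0.09,0.014,-0.02,60],[0,0,0,-0.09,0.014,-0.02,60]])

```text
time: 30.6
eef_pos: [0.5016, 0.05, 0.3234]
ee_rot: [180.0, -0.0, 88.9]
force: [1.4, -0.6, 0.4]
opening: 0.0601
grasp_force: 0.0
```

Call:
send_rows(deltas=[[0,0,0,-0.09,0.01,0,60],[0,0,0,-0.08,0.01,0,60],[0,0,0,0,0,0,60],[0,0,0,0,0,0,60],[0,0,0,0,0,0,60]])

```text
time: 31.1
eef_pos: [0.5098, -0.0326, 0.3227]
ee_rot: [-180.0, -0.0, 88.8]
force: [-0.4, 0.6, 0.7]
opening: 0.0599
grasp_force: 0.0
```

```bash
python3 - <<'E'
from h import *
print(robot.get_obs()['eef_pos'])
c=snap('wrist'); np.savez('wD.npz',**c); save(c,'t1.png',k=1.3); P=cloud(c); x,y,z=np.moveaxis(P,-1,0)
print(dog(c,SL),dog(c,SR))
hsv=cv2.cvtColor(c['color'],cv2.COLOR_RGB2HSV); m=(abs(hsv[...,0].astype(int)-112)<14)&(hsv[...,1]>90)&(z>.045)&(z<.055)&(abs(y+.05)<.11)&(x<.66)&(x>.4)
print('front top',rect(P,m))
t=np.radians(2.1);ux=np.array([np.cos(t),np.sin(t)]);uy=np.array([-np.sin(t),np.cos(t)])
h=np.array([.6873,-.0456]); row=h-.155*ux
for i,s in enumerate((-69,-23,23,69)):
    p=row+s/1000*uy; mm=(np.hypot(x-p[0],y-p[1])<.03)&(z>.013)&(z<.0205); q=P[mm]; print(i+1,p.round(4),rect(P,mm))
E
```

```text
[ 0.50984194 -0.03257193  0.322691  ]
('dir', np.float64(-167.7), (array([534.1,  64.6]), array([22.3,  9.8]), 12.4, np.float64(0.0342), 155)) ('dir', np.float64(174.5), (array([ 542.5, -168.6]), array([11.1, 21.8]), 86.8, np.float64(0.0341), 130))
front top (array([469.3, -53.6]), array([  8. , 193.7]), 2.1, np.float64(0.0492), 899)
1 [ 0.5349 -0.1202] (array([ 532.4, -116.2]), array([38.9, 49.1]), 24.4, np.float64(0.0174), 670)
2 [ 0.5332 -0.0743] (array([532.8, -73.7]), array([39.5, 57. ]), 27.4, np.float64(0.0174), 727)
3 [ 0.5316 -0.0283] (array([531.9, -28. ]), array([58.2, 39.4]), 66.6, np.float64(0.0173), 790)
4 [0.5299 0.0177] (array([528.2,  13.3]), array([48. , 39.3]), 66.2, np.float64(0.0174), 800)
```

View pics/t1.png

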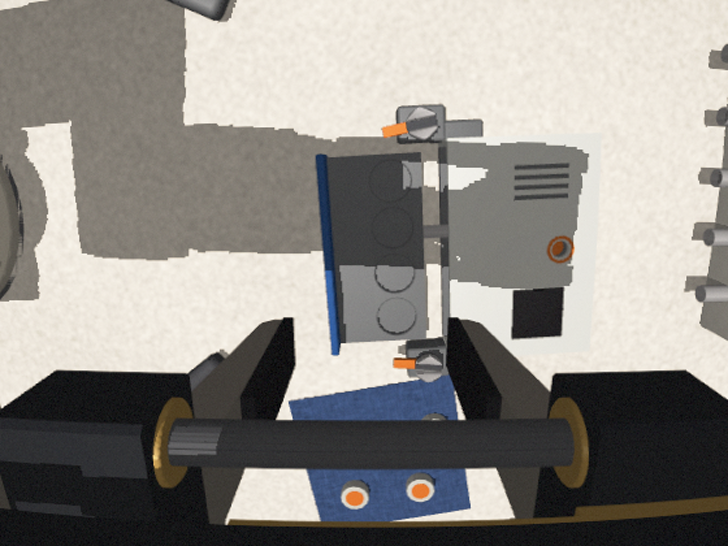

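The tray is out with its four cavities free, at (391,182), (392,227), (395,272) and (397,315). Both dogs are clear. Now look at the mat.

Call:
send_rows(deltas=[[0,0,0,-0.09,0,0,60],[0,0,0,-0.09,0,0,60],[0,0,0,-0.09,0,0,60],[0,0,0,-0.09,0,0,60],[0,0,0,-0.07,0,0,60]])

```text
time: 31.65
eef_pos: [0.5059, -0.2493, 0.3228]
ee_rot: [180.0, 0.0, 88.9]
force: [1.0, 1.2, -0.0]
opening: 0.0596
grasp_force: 0.0
```

Call:
send_rows(deltas=[[0,0,0,0,0,0,60],[0,0,0,0,0,0,60],[0,0,0,0,0,0,60],[0,0,0,0,0,0,60],[0,0,0,0,0,0,60]])

```text
time: 32.15
eef_pos: [0.5058, -0.2472, 0.3229]
ee_rot: [180.0, -0.0, 88.9]
force: [-0.6, 0.4, 0.9]
opening: 0.0603
grasp_force: 0.0
```

```bash
cat >> h.py <<'E'
def caps(c):
    P=cloud(c); x,y,z=np.moveaxis(P,-1,0)
    hsv=cv2.cvtColor(c['color'],cv2.COLOR_RGB2HSV); m=(hsv[...,0]<18)&(hsv[...,1]>140)&(hsv[...,2]>60)&(z<.045)&(z>.005)
    n_,l,st,ce=cv2.connectedComponentsWithStats(m.astype(np.uint8))
    for i in range(1,n_):
        if st[i,4]>40: print(rect(P,l==i),ce[i].round())
E
python3 - <<'E'
from h import *
D=dict(np.load('wD.npz'))
for u,v in((391,182),(392,227),(395,272),(397,315)): print(atz(D,u/1.3,v/1.3,.024))
print(robot.get_obs()['eef_pos'],robot.get_obs()['ee_rot'])
c=snap('wrist'); caps(c)
E
```

```text
[0.53097392 0.01623063 0.024     ]
[ 0.53151296 -0.02746468  0.024     ]
[ 0.53413163 -0.07307799  0.024     ]
[ 0.53590365 -0.11876123  0.024     ]
[ 0.50583453 -0.24721163  0.32293622] [ 1.79990694e+02 -2.93205363e-03  8.89213666e+01]
(array([699.1, -39.1]), array([28.3, 13.7]), 28.8, np.float64(0.044), 61) [442.   5.]
(array([ 542.3, -169.5]), array([ 9.5, 20.8]), 89.1, np.float64(0.0344), 146) [314. 116.]
(array([ 578.7, -263.5]), array([20.5, 20. ]), 45.0, np.float64(0.0136), 196) [340. 189.]
(array([ 469.2, -277.2]), array([19.5, 19. ]), 43.8, np.float64(0.0137), 181) [257. 201.]
(array([ 563.6, -345.5]), array([20. , 20.7]), 40.5, np.float64(0.0137), 172) [328. 248.]
(array([ 484.3, -354.1]), array([19.9, 18.2]), 88.6, np.float64(0.0136), 162) [270. 255.]
```

One capsule, formerly at (0.5516, -0.2595), was knocked to (0.5787, -0.2635). Before the picks I'll check how high the obstacles near the mat stand.

```bash
python3 - <<'E'
from h import *
for n in('scene','side'):
    c=snap(n); P=cloud(c); x,y,z=np.moveaxis(P,-1,0)
    for y0 in(-.36,-.4,-.44,-.48,-.52):
        m=(x>.38)&(x<.68)&(y<y0)&(y>y0-.04)&(z>.03)&(z<.5)&(c['range_z']>0)
        if m.sum()>5: print(n,y0,m.sum(),'x',np.percentile(x[m],[2,98]).round(3),'z',np.percentile(z[m],[50,98]).round(3))
E
```

```text
side -0.36 7 x [0.672 0.68 ] z [0.081 0.091]
side -0.4 31 x [0.665 0.679] z [0.053 0.076]
```

Call:
send_rows(deltas=[[0,0,0,-0.031,0.09,0,50],[0,0,0,0,0.055,0.1,50],[0,0,0,0,0,0.1,50],[0,0,0,0,0,0.1,50],[0,0,0,0,0,0.1,50]])

```text
time: 32.8
eef_pos: [0.5745, -0.2651, 0.1273]
ee_rot: [180.0, 0.0, 88.8]
force: [0.2, -0.6, -0.9]
opening: 0.05
grasp_force: 0.0
```

Call:
send_rows(deltas=[[0,0,0,0,0,0.08,50],[0,0,0,0,0,0,50],[0,0,0,0,0,0,50],[0,0,0,0,0,0,50],[0,0,0,0,0,0,50]], squeeze=15)

```text
time: 33.3
eef_pos: [0.576, -0.2661, 0.0917]
ee_rot: [179.8, 0.1, 88.8]
force: [0.7, 0.7, 0.5]
opening: 0.0502
grasp_force: 0.0
```

Call:
send_rows(deltas=[[0,0,0,0.005,0.005,0,50],[0,0,0,0,0,0.06,50],[0,0,0,0,0,0.06,50],[0,0,0,0,0,0.02,50],[0,0,0,0,0,0,50]])

```text
time: 33.8
eef_pos: [0.5763, -0.2624, 0.0183]
ee_rot: [-179.9, -0.0, 88.8]
force: [-0.1, -0.2, 0.1]
opening: 0.0498
grasp_force: 0.0
```

Call:
send_rows(deltas=[[0,0,0,0,0,0,50],[0,0,0,0,0,0,25],[0,0,0,0,0,0,25],[0,0,0,0,0,0,25],[0,0,0,0,0,0,25]])

```text
time: 34.3
eef_pos: [0.5777, -0.2632, 0.0201]
ee_rot: [179.9, 0.0, 88.8]
force: [-0.7, 0.2, 6.3]
opening: 0.0332
grasp_force: 15.0
```

Call:
send_rows(deltas=[[0,0,0,0,0,0,25],[0,0,0,0,0,0,25],[0,0,0,0,0,-0.04,25],[0,0,0,0,0,-0.08,25],[0,0,0,0,0,-0.04,25]])

```text
time: 34.8
eef_pos: [0.5779, -0.2633, 0.1017]
ee_rot: [179.9, 0.1, 88.8]
force: [0.4, -0.1, 0.3]
opening: 0.0335
grasp_force: 15.0
```

Call:
send_rows(deltas=[[0,0,0,0.072,-0.023,0,25],[0,0,0,0.072,-0.023,0,25],[0,0,0,0.072,-0.023,0,25],[0,0,0,0.07,-0.022,0,25],[0,0,0,0,0,0,25]])

```text
time: 35.3
eef_pos: [0.5324, -0.1157, 0.099]
ee_rot: [-179.9, -0.1, 89.0]
force: [-0.3, -0.1, -0.3]
opening: 0.0333
grasp_force: 15.0
```

Call:
send_rows(deltas=[[0,0,0,0,0,0,25],[0,0,0,0,0,0,25],[0,0,0,0,0,0,25],[0,0,0,0,0,0,25],[0,0,0,0,0,0,25]])

```text
time: 35.8
eef_pos: [0.5345, -0.1196, 0.0989]
ee_rot: [-180.0, 0.0, 88.8]
force: [0.1, -0.6, -0.2]
opening: 0.0334
grasp_force: 15.0
```

Call:
send_rows(deltas=[[0,0,0,0,0.002,0.05,25],[0,0,0,0,0,0.04,25],[0,0,0,0,0,0.018,25],[0,0,0,0,0,0.01,25],[0,0,0,0,0,0,25]])

```text
time: 36.3
eef_pos: [0.5352, -0.119, 0.0397]
ee_rot: [-180.0, -0.0, 88.8]
force: [0.0, 0.5, -0.1]
opening: 0.0332
grasp_force: 15.0
```

Call:
send_rows(deltas=[[0,0,0,0,0,0,25],[0,0,0,0,0,0,25],[0,0,0,0,0,0,44],[0,0,0,0,0,0,44],[0,0,0,0,0,0,44]])

```text
time: 36.8
eef_pos: [0.5355, -0.119, 0.0402]
ee_rot: [180.0, 0.0, 88.8]
force: [0.6, 0.2, -0.7]
opening: 0.0442
grasp_force: 0.0
```

Call:
send_rows(deltas=[[0,0,0,0,0,-0.03,44],[0,0,0,0,0,-0.1,44],[0,0,0,0,0,0,50],[0,0,0,0,0,0,50],[0,0,0,0,0,0,50]])

```text
time: 37.3
eef_pos: [0.5347, -0.1188, 0.1043]
ee_rot: [-179.9, -0.0, 88.8]
force: [-0.8, -0.8, 0.0]
opening: 0.0501
grasp_force: 0.0
```

```bash
python3 - <<'E'
from h import *
print(robot.get_obs()['eef_pos'],robot.get_obs()['ee_rot'])
c=snap('scene'); caps(c); c=snap('side'); caps(c)
E
```

```text
[ 0.53472349 -0.11884092  0.10432909] [-1.79945450e+02 -9.65941429e-03  8.88298346e+01]
```

Call:
send_rows(deltas=[[0,0,0,-0.08,-0.031,0,50],[0,0,0,-0.08,-0.031,0,50],[0,0,0,-0.08,-0.031,0,50],[0,0,0,-0.079,-0.032,0,50],[0,0,0,0,0,0,50]])

```text
time: 37.9
eef_pos: [0.4675, -0.2805, 0.104]
ee_rot: [-179.9, 0.0, 88.6]
force: [-0.6, -0.1, -0.5]
opening: 0.0497
grasp_force: 0.0
```

Call:
send_rows(deltas=[[0,0,0,0,0,0,50],[0,0,0,0,0,0,50],[0,0,0,0,0,0,50],[0,0,0,0,0,0,50],[0,0,0,0,0,0,50]])

```text
time: 38.4
eef_pos: [0.47, -0.2764, 0.105]
ee_rot: [180.0, -0.0, 88.9]
force: [0.4, -1.1, 0.3]
opening: 0.0504
grasp_force: 0.0
```

```bash
python3 - <<'E'
from h import *
print(robot.get_obs()['eef_pos'],robot.get_obs()['ee_rot'])
c=snap('wrist'); caps(c)
E
```

```text
[ 0.46997038 -0.27642068  0.10496746] [ 1.79999600e+02 -3.37253931e-03  8.89012399e+01]
(array([ 542.9, -167.9]), array([12.9, 23.8]), 86.7, np.float64(0.0342), 673) [400.  59.]
(array([ 468.9, -277. ]), array([20.9, 21.1]), 8.5, np.float64(0.0137), 675) [283. 223.]
(array([ 484.2, -350.6]), array([14.2, 21.1]), 89.7, np.float64(0.0136), 369) [305. 315.]
```

Call:
send_rows(deltas=[[0,0,0,-0.001,-0.002,0.06,50],[0,0,0,0,0,0.06,50],[0,0,0,0,0,0.03,50],[0,0,0,0,0,0.019,50],[0,0,0,0,0,0,50]])

```text
time: 38.95
eef_pos: [0.4681, -0.2772, 0.0195]
ee_rot: [-179.9, -0.1, 88.8]
force: [0.1, -0.5, 0.4]
opening: 0.0498
grasp_force: 0.0
```

Call:
send_rows(deltas=[[0,0,0,0,0,0,50],[0,0,0,0,0,0,25],[0,0,0,0,0,0,25],[0,0,0,0,0,0,25],[0,0,0,0,0,0,25]])

```text
time: 39.45
eef_pos: [0.4691, -0.278, 0.0212]
ee_rot: [179.9, 0.0, 88.8]
force: [-0.3, 1.1, 6.9]
opening: 0.033
grasp_force: 15.0
```

Call:
send_rows(deltas=[[0,0,0,0,0,0,25],[0,0,0,0,0,0,25],[0,0,0,0,0,-0.04,25],[0,0,0,0,0,-0.08,25],[0,0,0,0,0,-0.04,25]])

```text
time: 39.95
eef_pos: [0.4693, -0.2781, 0.1028]
ee_rot: [179.9, 0.1, 88.8]
force: [0.5, -0.4, -0.3]
opening: 0.033
grasp_force: 15.0
```

Call:
send_rows(deltas=[[0,0,0,0.082,0.024,0,25],[0,0,0,0.082,0.024,0,25],[0,0,0,0.082,0.024,0,25],[0,0,0,0.082,0.024,0,25],[0,0,0,0.082,0.024,0,25]])

```text
time: 40.45
eef_pos: [0.533, -0.0723, 0.1006]
ee_rot: [180.0, 0.0, 88.8]
force: [1.6, -0.5, -0.7]
opening: 0.0332
grasp_force: 15.0
```

Call:
send_rows(deltas=[[0,0,0,0,0,0,25],[0,0,0,0,0,0,25],[0,0,0,0,0,0,25],[0,0,0,0,0,0,25],[0,0,0,0,0,0,25]])

```text
time: 40.95
eef_pos: [0.5325, -0.075, 0.1005]
ee_rot: [-180.0, 0.0, 88.7]
force: [-0.2, 0.5, -0.5]
opening: 0.033
grasp_force: 15.0
```

Lower 60 mm (with +1 mm in x and y), release and lift; then move on to the third capsule.

Call:
send_rows(deltas=[[0,0,0,0.002,0.002,0.05,25],[0,0,0,0,0,0.042,25],[0,0,0,0,0,0.018,25],[0,0,0,0,0,0.01,25],[0,0,0,0,0,0,25]])

```text
time: 41.45
eef_pos: [0.5336, -0.0732, 0.0403]
ee_rot: [-180.0, -0.0, 88.8]
force: [-0.2, -0.5, 0.2]
opening: 0.0331
grasp_force: 15.0
```

Call:
send_rows(deltas=[[0,0,0,0,0,0,25],[0,0,0,0,0,0,25],[0,0,0,0,0,0,44],[0,0,0,0,0,0,44],[0,0,0,0,0,0,44]])

```text
time: 41.95
eef_pos: [0.5339, -0.0729, 0.0407]
ee_rot: [180.0, 0.0, 88.8]
force: [-0.2, -0.5, 0.6]
opening: 0.0438
grasp_force: 0.0
```

Call:
send_rows(deltas=[[0,0,0,0,0,-0.03,44],[0,0,0,0,0,-0.1,44],[0,0,0,-0.09,-0.005,0,50],[0,0,0,-0.09,0.01,0,50],[0,0,0,-0.09,0.01,0,50]])

```text
time: 42.45
eef_pos: [0.5388, -0.2094, 0.1063]
ee_rot: [179.9, 0.0, 88.9]
force: [0.3, 1.1, 0.9]
opening: 0.0502
grasp_force: 0.0
```

Call:
send_rows(deltas=[[0,0,0,-0.09,0.01,0,50],[0,0,0,-0.09,0.01,0,50],[0,0,0,-0.09,0.01,0,50],[0,0,0,0,0,0,50],[0,0,0,0,0,0,50]])

```text
time: 42.95
eef_pos: [0.5503, -0.3439, 0.1051]
ee_rot: [-180.0, -0.0, 88.7]
force: [0.1, -0.2, -0.6]
opening: 0.0497
grasp_force: 0.0
```

```bash
python3 - <<'E'
from h import *
print(robot.get_obs()['eef_pos'],robot.get_obs()['ee_rot'])
c=snap('wrist'); caps(c)
E
```

```text
[ 0.55027895 -0.34390144  0.10508761] [-1.79971661e+02 -2.94210201e-02  8.87200074e+01]
(array([ 563.3, -345.5]), array([21. , 21.3]), 0.7, np.float64(0.0136), 674) [303. 224.]
(array([ 484.2, -354.8]), array([21.2, 20.7]), 88.1, np.float64(0.0137), 632) [195. 238.]
```

Call:
send_rows(deltas=[[0,0,0,-0.003,0.026,0.03,50],[0,0,0,0,0,0.06,50],[0,0,0,0,0,0.05,50],[0,0,0,0,0,0.028,50],[0,0,0,0,0,0,50]])

```text
time: 43.5
eef_pos: [0.5625, -0.343, 0.0196]
ee_rot: [-179.8, -0.1, 88.9]
force: [-0.6, 0.1, -0.6]
opening: 0.0503
grasp_force: 0.0
```

Call:
send_rows(deltas=[[0,0,0,0,0,0,50],[0,0,0,0,0,0,25],[0,0,0,0,0,0,25],[0,0,0,0,0,0,25],[0,0,0,0,0,0,25]])

```text
time: 44.0
eef_pos: [0.5644, -0.3455, 0.0227]
ee_rot: [179.9, 0.0, 88.8]
force: [-0.9, 0.6, 7.3]
opening: 0.0333
grasp_force: 15.0
```

Call:
send_rows(deltas=[[0,0,0,0,0,0,25],[0,0,0,0,0,0,25],[0,0,0,0,0,-0.04,25],[0,0,0,0,0,-0.08,25],[0,0,0,0,0,-0.04,25]])

```text
time: 44.5
eef_pos: [0.5646, -0.3458, 0.1042]
ee_rot: [179.9, 0.1, 88.8]
force: [0.3, -0.5, -0.6]
opening: 0.0326
grasp_force: 15.0
```

Call:
send_rows(deltas=[[0,0,0,0.09,-0.011,0,25],[0,0,0,0.09,-0.011,0,25],[0,0,0,0.09,-0.011,0,25],[0,0,0,0.09,-0.011,0,25],[0,0,0,0.09,-0.011,0,25]])

```text
time: 45.0
eef_pos: [0.5404, -0.1181, 0.1018]
ee_rot: [180.0, 0.0, 88.8]
force: [0.2, -0.9, 0.3]
opening: 0.0329
grasp_force: 15.0
```

Call:
send_rows(deltas=[[0,0,0,0.09,-0.011,0,25],[0,0,0,0.094,-0.011,0,25],[0,0,0,0,0,0,25],[0,0,0,0,0,0,25],[0,0,0,0,0,0,25]])

```text
time: 45.5
eef_pos: [0.532, -0.0281, 0.1017]
ee_rot: [180.0, 0.0, 88.8]
force: [0.3, 0.3, -0.4]
opening: 0.0332
grasp_force: 15.0
```

```bash
python3 - <<'E'
from h import *
print(robot.get_obs()['eef_pos'],robot.get_obs()['ee_rot'])
E
```

```text
[ 0.53198691 -0.02807533  0.10165795] [1.79972251e+02 1.52855581e-02 8.88166918e+01]
```

Call:
send_rows(deltas=[[0,0,0,0,0,0.05,25],[0,0,0,0,0,0.042,25],[0,0,0,0,0,0.018,25],[0,0,0,0,0,0.01,25],[0,0,0,0,0,0,25]])

```text
time: 46.0
eef_pos: [0.5318, -0.0281, 0.0414]
ee_rot: [-180.0, 0.0, 88.8]
force: [-0.1, 0.0, -0.1]
opening: 0.0332
grasp_force: 15.0
```

Call:
send_rows(deltas=[[0,0,0,0,0,0,25],[0,0,0,0,0,0,25],[0,0,0,0,0,0,44],[0,0,0,0,0,0,44],[0,0,0,0,0,0,44]])

```text
time: 46.5
eef_pos: [0.5319, -0.0273, 0.0417]
ee_rot: [180.0, 0.0, 88.8]
force: [-0.0, 0.3, -0.3]
opening: 0.0438
grasp_force: 0.0
```

Call:
send_rows(deltas=[[0,0,0,0,0,-0.03,44],[0,0,0,0,0,-0.1,44],[0,0,0,-0.09,-0.011,0,50],[0,0,0,-0.09,-0.011,0,50],[0,0,0,-0.09,-0.011,0,50]])

```text
time: 47.0
eef_pos: [0.5125, -0.1632, 0.1072]
ee_rot: [179.9, 0.0, 88.9]
force: [1.0, -0.4, -0.1]
opening: 0.0501
grasp_force: 0.0
```

Call:
send_rows(deltas=[[0,0,0,-0.09,-0.011,0,50],[0,0,0,-0.09,-0.011,0,50],[0,0,0,-0.09,-0.011,0,50],[0,0,0,-0.09,-0.012,0,50],[0,0,0,0,0,0,50]])

```text
time: 47.5
eef_pos: [0.4858, -0.3464, 0.1068]
ee_rot: [179.9, 0.1, 88.6]
force: [-0.4, -0.6, 0.3]
opening: 0.0503
grasp_force: 0.0
```

Call:
send_rows(deltas=[[0,0,0,0,0,0,50],[0,0,0,0,0,0,50],[0,0,0,0,0,0,50],[0,0,0,0,0,0,50],[0,0,0,0,0,0,50]])

```text
time: 48.0
eef_pos: [0.4866, -0.3407, 0.1066]
ee_rot: [180.0, -0.0, 88.9]
force: [0.4, 1.0, -0.1]
opening: 0.0499
grasp_force: 0.0
```

```bash
python3 - <<'E'
from h import *
print(robot.get_obs()['eef_pos'],robot.get_obs()['ee_rot'])
c=snap('wrist'); caps(c)
E
```

```text
[ 0.48659815 -0.34071887  0.10656496] [ 1.79999019e+02 -4.15777784e-04  8.88995778e+01]
(array([ 484.3, -354.5]), array([21.2, 21. ]), 67.9, np.float64(0.0137), 641) [282. 240.]
```

Call:
send_rows(deltas=[[0,0,0,-0.028,-0.004,0.03,50],[0,0,0,0,0,0.06,50],[0,0,0,0,0,0.05,50],[0,0,0,0,0,0.031,50],[0,0,0,0,0,0,50]])

```text
time: 48.55
eef_pos: [0.4824, -0.3549, 0.0182]
ee_rot: [-179.8, -0.1, 88.8]
force: [0.2, 0.8, -0.1]
opening: 0.0498
grasp_force: 0.0
```

Call:
send_rows(deltas=[[0,0,0,0,0,0,50],[0,0,0,0,0,0,25],[0,0,0,0,0,0,25],[0,0,0,0,0,0,25],[0,0,0,0,0,0,25]])

```text
time: 49.05
eef_pos: [0.4847, -0.356, 0.022]
ee_rot: [179.9, 0.1, 88.8]
force: [0.1, -0.2, 5.7]
opening: 0.0332
grasp_force: 15.0
```

Call:
send_rows(deltas=[[0,0,0,0,0,0,25],[0,0,0,0,0,0,25],[0,0,0,0,0,-0.04,25],[0,0,0,0,0,-0.08,25],[0,0,0,0,0,-0.04,25]])

```text
time: 49.55
eef_pos: [0.4848, -0.356, 0.1035]
ee_rot: [179.9, 0.1, 88.8]
force: [0.3, -0.3, -0.3]
opening: 0.0328
grasp_force: 15.0
```

Call:
send_rows(deltas=[[0,0,0,0.09,0.009,0,25],[0,0,0,0.09,0.009,0,25],[0,0,0,0.09,0.009,0,25],[0,0,0,0.09,0.009,0,25],[0,0,0,0.09,0.009,0,25]])

```text
time: 50.05
eef_pos: [0.511, -0.1293, 0.1013]
ee_rot: [180.0, 0.0, 88.8]
force: [-0.1, -0.4, -0.3]
opening: 0.0336
grasp_force: 15.0
```

Call:
send_rows(deltas=[[0,0,0,0.09,0.009,0,25],[0,0,0,0.09,0.01,0,25],[0,0,0,0.09,0.011,0,25],[0,0,0,0.028,0,0,25],[0,0,0,0,0,0,25]])

```text
time: 50.55
eef_pos: [0.5291, 0.0193, 0.1011]
ee_rot: [180.0, -0.0, 89.0]
force: [-0.2, -0.3, 0.2]
opening: 0.0331
grasp_force: 15.0
```

Call:
send_rows(deltas=[[0,0,0,0,0,0,25],[0,0,0,0,0,0,25],[0,0,0,0,0,0,25],[0,0,0,0,0,0,25],[0,0,0,0,0,0,25]])

```text
time: 51.05
eef_pos: [0.5291, 0.017, 0.101]
ee_rot: [-180.0, 0.0, 88.8]
force: [0.7, -0.2, -0.8]
opening: 0.0329
grasp_force: 15.0
```

Call:
send_rows(deltas=[[0,0,0,0,0.002,0.05,25],[0,0,0,0,0,0.042,25],[0,0,0,0,0,0.018,25],[0,0,0,0,0,0.01,25],[0,0,0,0,0,0,25]])

```text
time: 51.55
eef_pos: [0.5301, 0.0176, 0.0409]
ee_rot: [-180.0, 0.0, 88.8]
force: [0.4, -0.9, 0.5]
opening: 0.0332
grasp_force: 15.0
```

Call:
send_rows(deltas=[[0,0,0,0,0,0,25],[0,0,0,0,0,0,25],[0,0,0,0,0,0,44],[0,0,0,0,0,0,44],[0,0,0,0,0,0,44]])

```text
time: 52.05
eef_pos: [0.5302, 0.0177, 0.0412]
ee_rot: [180.0, -0.0, 88.8]
force: [-0.4, 0.3, -0.5]
opening: 0.0436
grasp_force: 0.0
```

Call:
send_rows(deltas=[[0,0,0,0,0,-0.03,44],[0,0,0,0,0,-0.1,44],[0,0,0,-0.09,-0.03,-0.09,44],[0,0,0,-0.06,-0.04,-0.09,44],[0,0,0,0,0,0,44]])

```text
time: 52.55
eef_pos: [0.501, -0.0444, 0.184]
ee_rot: [179.6, 0.1, 88.7]
force: [0.1, -0.1, -0.0]
opening: 0.0439
grasp_force: 0.0
```

Call:
send_rows(deltas=[[0,0,0,0,0,0,0],[0,0,0,0,0,0,0],[0,0,0,0,0,0,0],[0,0,0,0,0,0,0],[0,0,0,0,0,0,0]])

```text
time: 53.05
eef_pos: [0.4999, -0.0417, 0.1786]
ee_rot: [-179.9, -0.0, 88.9]
force: [0.3, 0.6, -0.6]
opening: 0.0064
grasp_force: 0.0
```

```bash
python3 - <<'E'
from h import *
print(robot.get_obs()['eef_pos'],robot.get_obs()['ee_rot'])
c=snap('wrist'); caps(c); save(c,'t2.png',k=1.2)
P=cloud(c); x,y,z=np.moveaxis(P,-1,0)
hsv=cv2.cvtColor(c['color'],cv2.COLOR_RGB2HSV); m=(abs(hsv[...,0].astype(int)-112)<14)&(hsv[...,1]>90)&(z>.045)&(z<.055)&(abs(y+.05)<.11)&(x<.66)&(x>.4)
print('front top',rect(P,m))
E
```

```text
[ 0.49989525 -0.04173246  0.17855748] [-1.79915511e+02 -7.26681752e-03  8.88682006e+01]
(array([534.1,  65.8]), array([23.3, 12.4]), 13.1, np.float64(0.0343), 359) [325.  76.]
(array([531. ,  19.2]), array([21. , 21.1]), 34.4, np.float64(0.0317), 527) [321. 133.]
(array([532.2, -27.7]), array([20.8, 20.4]), 1.6, np.float64(0.0316), 475) [322. 189.]
(array([701.6, -55.3]), array([11. , 32.9]), 52.5, np.float64(0.0442), 69) [505. 211.]
(array([534.8, -72.4]), array([20.8, 20.8]), 90.0, np.float64(0.0316), 432) [324. 238.]
front top (array([468.1, -21. ]), array([  8. , 128.9]), 2.3, np.float64(0.0491), 1413)
```

View pics/t2.png

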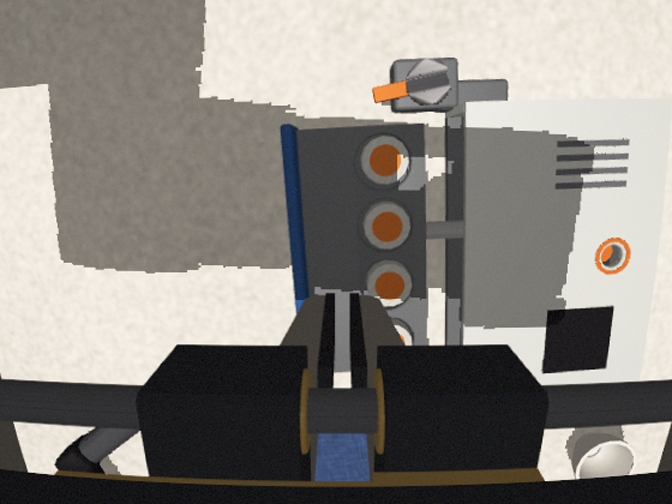

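All four capsules lie in their cavities, with tops at z ≈ 0.0316. Now I push the tray in with shut fingers.

Call:
send_rows(deltas=[[0,0,0,-0.014,-0.07,0,0],[0,0,0,-0.014,-0.07,0,0],[0,0,0.19,0,0,0,0],[0,0,0.19,0,0,0,0],[0,0,0.19,0,0,0,0]])

```text
time: 53.6
eef_pos: [0.4297, -0.0547, 0.1794]
ee_rot: [180.0, -0.0, 62.8]
force: [0.2, -0.7, 0.2]
opening: 0.0008
grasp_force: 0.0
```

Call:
send_rows(deltas=[[0,0,0.19,0,0,0,0],[0,0,0.19,0,0,0,0],[0,0,0.19,0,0,0,0],[0,0,0.19,0,0,0,0],[0,0,0.19,0,0,0,0]])

```text
time: 54.1
eef_pos: [0.4298, -0.0546, 0.1792]
ee_rot: [-180.0, 0.0, 20.1]
force: [1.0, -0.1, -0.8]
opening: 0.0008
grasp_force: 0.0
```

Call:
send_rows(deltas=[[0,0,0.19,0,0,0,0],[0,0,0.19,0,0,0,0],[0,0,0.027,0,0,0,0],[0,0,0,0,0,0,0],[0,0,0,0,0,0,0]])

```text
time: 54.6
eef_pos: [0.4298, -0.0547, 0.1793]
ee_rot: [-180.0, 0.0, 2.3]
force: [0.6, 0.1, 0.6]
opening: 0.0006
grasp_force: 0.0
```

```bash
python3 - <<'E'
from h import *
print(robot.get_obs()['eef_pos'],robot.get_obs()['ee_rot'],robot.get_obs()['joints'])
E
```

```text
[ 0.42979396 -0.05468507  0.17931638] [-1.79999270e+02  9.01423316e-03  2.30926422e+00] [-7.44881923e+00  6.47312530e+00  1.18886558e+02 -9.91531488e-04
  5.46493246e+01  8.02424903e+01]
```

Call:
send_rows(deltas=[[0,0,0,0,0,0.09,0],[0,0,0,0,0,0.09,0],[0,0,0,0,0,0.09,0],[0,0,0,0,0,0.016,0],[0,0,0,0,0,0,0]])

```text
time: 55.1
eef_pos: [0.4288, -0.0546, 0.0357]
ee_rot: [-180.0, 0.2, 2.2]
force: [0.0, -0.3, 1.2]
opening: 0.0006
grasp_force: 0.0
```

Call:
send_rows(deltas=[[0,0,0,0.02,0,0,0],[0,0,0,0.02,0,0,0],[0,0,0,0.02,0,0,0],[0,0,0,0.02,0,0,0],[0,0,0,0.02,0,0,0]])

```text
time: 55.6
eef_pos: [0.4804, -0.0528, 0.0369]
ee_rot: [180.0, 0.0, 2.1]
force: [-5.5, -0.5, 4.2]
opening: 0.0003
grasp_force: 2.4
```

Call:
send_rows(deltas=[[0,0,0,0.024,0,0,0],[0,0,0,0.024,0,0,0],[0,0,0,0.024,0,0,0],[0,0,0,0.024,0,0,0],[0,0,0,0.024,0,0,0]])

```text
time: 56.1
eef_pos: [0.5397, -0.0506, 0.0364]
ee_rot: [-180.0, 0.1, 2.1]
force: [-6.5, -0.7, 5.8]
opening: 0.0001
grasp_force: 3.3
```

Call:
send_rows(deltas=[[0,0,0,0.01,0,0,0],[0,0,0,0.01,0,0,0],[0,0,0,0.008,0,0,0],[0,0,0,0.006,0,0,0],[0,0,0,0.004,0,0,0]])

```text
time: 56.6
eef_pos: [0.5578, -0.0498, 0.0359]
ee_rot: [-180.0, 0.2, 2.1]
force: [-6.8, -0.7, 2.3]
opening: 0.0003
grasp_force: 3.5
```

Call:
send_rows(deltas=[[0,0,0,0.002,0,0,0],[0,0,0,0,0,0,0],[0,0,0,0,0,0,0],[0,0,0,0,0,0,0],[0,0,0,0,0,0,0]])

```text
time: 57.1
eef_pos: [0.5592, -0.0498, 0.036]
ee_rot: [-180.0, 0.1, 2.1]
force: [-5.2, -0.9, 0.5]
opening: 0.0003
grasp_force: 2.5
```

Call:
send_rows(deltas=[[0,0,0,0.002,0,0,0],[0,0,0,0.002,0,0,0],[0,0,0,0,0,0,0],[0,0,0,0,0,0,0],[0,0,0,0,0,0,0]])

```text
time: 57.6
eef_pos: [0.5612, -0.0498, 0.036]
ee_rot: [-180.0, 0.1, 2.1]
force: [-4.5, -0.2, -3.2]
opening: 0.0004
grasp_force: 2.4
```

Call:
send_rows(deltas=[[0,0,0,0.002,0,0,0],[0,0,0,0,0,0,0],[0,0,0,0,0,0,0],[0,0,0,0,0,0,0],[0,0,0,0,0,0,0]])

```text
time: 58.1
eef_pos: [0.5623, -0.0497, 0.0361]
ee_rot: [-180.0, 0.1, 2.1]
force: [-4.6, 0.0, -4.3]
opening: 0.0004
grasp_force: 2.5
```

Call:
send_rows(deltas=[[0,0,0,0.002,0,0,0],[0,0,0,0,0,0,0],[0,0,0,0.002,0,0,0],[0,0,0,0,0,0,0],[0,0,0,0,0,0,0]])

```text
time: 58.6
eef_pos: [0.5634, -0.0497, 0.0361]
ee_rot: [-180.0, 0.2, 2.1]
force: [-8.4, -1.0, 0.2]
opening: 0.0005
grasp_force: 4.0
```

Call:
send_rows(deltas=[[0,0,0,-0.004,0,0,0],[0,0,0,-0.006,0,0,0],[0,0,0,-0.006,0,0,0],[0,0,0,-0.006,0,0,0],[0,0,0,0,0,0,0]])

```text
time: 59.1
eef_pos: [0.5547, -0.0503, 0.037]
ee_rot: [180.0, -0.1, 2.1]
force: [0.6, -0.3, 1.0]
opening: 0.0009
grasp_force: 0.0
```

```bash
python3 - <<'E'
from h import *
o=robot.get_obs(); print(o['eef_pos'],o['ee_rot'],o['force'])
c=snap('scene'); P=cloud(c); x,y,z=np.moveaxis(P,-1,0)
hsv=cv2.cvtColor(c['color'],cv2.COLOR_RGB2HSV); m=(abs(hsv[...,0].astype(int)-112)<14)&(hsv[...,1]>90)&(z>.02)&(z<.056)&(abs(y+.05)<.11)&(x<.66)&(x>.4)
print(m.sum(),np.median(P[m],0)); caps(c)
E
```

```text
[ 0.55468943 -0.05026139  0.03701799] [ 1.79983204e+02 -1.37173580e-01  2.11402405e+00] [ 0.61934666 -0.26349611  1.01715192]
0 [nan nan nan]
  return _methods._mean(a, axis=axis, dtype=dtype,
  ret = um.true_divide(
```

It is latched: the force dropped to zero on retreat. Rise, turn back and check.

Call:
send_rows(deltas=[[0,0,0,-0.06,0,0,0],[0,0,0,0,0,-0.1,0],[0,0,0,0,0,-0.1,0],[0,0,-0.19,0,0,-0.1,0],[0,0,-0.19,0,0,-0.1,0]])

```text
time: 59.65
eef_pos: [0.524, -0.0513, 0.239]
ee_rot: [180.0, -0.1, 19.5]
force: [-0.0, -0.3, -0.4]
opening: 0.0005
grasp_force: 0.0
```

Call:
send_rows(deltas=[[0,0,-0.19,0,0,-0.1,60],[0,0,-0.19,0,0,0,60],[0,0,-0.19,0,0,0,60],[0,0,-0.19,0,0,0,60],[0,0,-0.19,0,0,0,60]])

```text
time: 60.15
eef_pos: [0.5243, -0.0513, 0.287]
ee_rot: [179.9, -0.0, 62.3]
force: [-0.3, -0.1, 0.4]
opening: 0.0385
grasp_force: 0.0
```

Call:
send_rows(deltas=[[0,0,-0.19,0,0,0,60],[0,0,-0.19,0,0,0,60],[0,0,-0.19,0,0,0,60],[0,0,-0.026,0,0,0,60],[0,0,0,0,0,0,60]])

```text
time: 60.65
eef_pos: [0.524, -0.0513, 0.2867]
ee_rot: [180.0, 0.0, 88.6]
force: [0.6, -0.6, -0.6]
opening: 0.0599
grasp_force: 0.0
```

```bash
python3 - <<'E'
from h import *
o=robot.get_obs(); print(o['eef_pos'],o['ee_rot'],o['force'])
c=snap('wrist'); P=cloud(c); x,y,z=np.moveaxis(P,-1,0)
hsv=cv2.cvtColor(c['color'],cv2.COLOR_RGB2HSV); m=(abs(hsv[...,0].astype(int)-112)<14)&(hsv[...,1]>90)&(z>.045)&(z<.055)&(abs(y+.05)<.11)&(x<.66)&(x>.4)
print('front',rect(P,m)); print(dog(c,SL)); 
try: print(dog(c,SR))
except Exception as e: print(e)
E
```

```text
[ 0.52403906 -0.05127011  0.2866548 ] [1.79953231e+02 4.63180662e-03 8.86040431e+01] [ 0.57537558 -0.57052719 -0.63326656]
front (array([572.8, -49.7]), array([  8.3, 193.3]), 2.0, np.float64(0.0491), 1255)
('dir', np.float64(-167.7), (array([534.3,  64.5]), array([22. , 10.1]), 12.3, np.float64(0.0344), 190))
('dir', np.float64(175.1), (array([ 542.8, -170.4]), array([13.5, 22.4]), 87.0, np.float64(0.0342), 152))
```

Tray front centre at x = 0.5728, so it is shut and holding. Fetch the key again.

Call:
send_rows(deltas=[[0,0,0,0.093,-0.014,0,60],[0,0,0,0.093,-0.014,0,60],[0,0,0,0.093,-0.014,0,60],[0,0,0,0.093,-0.014,0,60],[0,0,0,0.093,-0.014,0,60]])

```text
time: 61.2
eef_pos: [0.4933, 0.1837, 0.2867]
ee_rot: [180.0, -0.0, 88.6]
force: [-0.5, 0.5, 0.6]
opening: 0.0598
grasp_force: 0.0
```

Call:
send_rows(deltas=[[0,0,0,0.093,-0.014,0,60],[0,0,0,0.093,-0.014,0,60],[0,0,0,0.093,-0.014,0,60],[0,0,0,0.093,-0.014,0,60],[0,0,0,0,0,0,60]])

```text
time: 61.7
eef_pos: [0.4687, 0.3734, 0.2862]
ee_rot: [180.0, -0.1, 88.8]
force: [0.4, -0.9, -0.2]
opening: 0.0599
grasp_force: 0.0
```

Call:
send_rows(deltas=[[0,0,0,0,0,0,60],[0,0,0,0,0,0,60],[0,0,0,0,0,0,60],[0,0,0,0,0,0,60],[0,0,0,0,0,0,60]])

```text
time: 62.2
eef_pos: [0.47, 0.3677, 0.2866]
ee_rot: [180.0, -0.0, 88.7]
force: [0.4, -0.5, 0.0]
opening: 0.0602
grasp_force: 0.0
```

```bash
python3 - <<'E'
from h import *
o=robot.get_obs(); print(o['eef_pos'],o['ee_rot'],o['force'])
c=snap('wrist'); P=cloud(c); x,y,z=np.moveaxis(P,-1,0)
m=(abs(x-.47)<.06)&(y>.33)&(y<.42)&(z>.124)&(z<.136); print('key top',rect(P,m))
m=(abs(x-.47)<.06)&(y<.33)&(y>.24)&(z>.124)&(z<.136); print('pin top',rect(P,m) if m.sum() else 0)
E
```

```text
[0.46999305 0.36767178 0.28662327] [ 1.79987913e+02 -7.42942083e-03  8.86983644e+01] [ 0.41353537 -0.48200348  0.03321463]
key top (array([472.3, 369.2]), array([21.3, 21.9]), 89.0, np.float64(0.1299), 588)
pin top (array([471.4, 278.2]), array([23. , 21.5]), 89.0, np.float64(0.1298), 515)
```

Call:
send_rows(deltas=[[0,0,0,0.003,0.004,0,60],[0,0,0,0,0,0.1,60],[0,0,0,0,0,0.1,60],[0,0,0,0,0,0.1,60],[0,0,0,0,0,0.082,60]])

```text
time: 62.75
eef_pos: [0.4712, 0.3694, 0.093]
ee_rot: [-180.0, 0.0, 88.8]
force: [0.1, 0.0, -0.7]
opening: 0.0599
grasp_force: 0.0
```

Call:
send_rows(deltas=[[0,0,0,0,0,0,60],[0,0,0,0,0,0,60],[0,0,0,0,0,0,60],[0,0,0,0,0,0,15],[0,0,0,0,0,0,15]], squeeze=50)

```text
time: 63.25
eef_pos: [0.4726, 0.3707, 0.0974]
ee_rot: [179.9, -0.1, 88.8]
force: [-0.0, -0.3, 0.9]
opening: 0.0461
grasp_force: 0.0
```

Call:
send_rows(deltas=[[0,0,0,0,0,0,15],[0,0,0,0,0,0,15],[0,0,0,0,0,0,15],[0,0,0,0,0,0,15],[0,0,0,0,0,0,15]])

```text
time: 63.75
eef_pos: [0.4717, 0.37, 0.0956]
ee_rot: [180.0, -0.0, 88.8]
force: [-0.4, -1.3, 3.6]
opening: 0.0217
grasp_force: 50.0
```

Call:
send_rows(deltas=[[0,0,0,0,0,0,15],[0,0,0,0,0,0,15],[0,0,0,0,0,0,15],[0,0,0,0,0,0,15],[0,0,0,0,0,0,15]])

```text
time: 64.25
eef_pos: [0.4718, 0.37, 0.0956]
ee_rot: [180.0, -0.0, 88.8]
force: [0.0, -0.9, 5.1]
opening: 0.0214
grasp_force: 50.0
```

Call:
send_rows(deltas=[[0,0,0,0,0,-0.09,15],[0,0,0,0,0,-0.1,15],[0,0,0,0,0,-0.09,15],[0,0,0,-0.085,0.026,0,15],[0,0,0,-0.085,0.026,0,15]])

```text
time: 64.75
eef_pos: [0.4965, 0.2846, 0.2368]
ee_rot: [179.8, -0.1, 88.9]
force: [-0.0, -0.0, -1.7]
opening: 0.0218
grasp_force: 50.0
```

Call:
send_rows(deltas=[[0,0,0,-0.085,0.026,0,15],[0,0,0,-0.085,0.026,0,15],[0,0,0,-0.085,0.027,0,15],[0,0,0,-0.085,0.027,0,15],[0,0,0,-0.085,0.027,0,15]])

```text
time: 65.25
eef_pos: [0.5578, 0.0687, 0.235]
ee_rot: [-180.0, 0.0, 88.8]
force: [0.9, -0.4, -0.6]
opening: 0.0217
grasp_force: 50.0
```

Call:
send_rows(deltas=[[0,0,-0.136,0,0,0,15],[0,0,-0.136,0,0,0,15],[0,0,0,0,0,0,15],[0,0,0,0,0,0,15],[0,0,0,0,0,0,15]])

```text
time: 65.75
eef_pos: [0.5577, 0.0708, 0.2352]
ee_rot: [-180.0, -0.0, 100.9]
force: [-0.7, 0.1, -0.4]
opening: 0.0218
grasp_force: 50.0
```

```bash
python3 - <<'E'
from h import *
o=robot.get_obs(); print(o['eef_pos'],o['ee_rot'],o['force'])
a=np.radians(o['ee_rot'][2]);d=np.array([.5579,.0707])-o['eef_pos'][:2]
print('units tx',d@[np.cos(a),np.sin(a)]/.5,'ty',d@[np.sin(a),-np.cos(a)]/.5)
E
```

```text
[0.55769332 0.07083996 0.23520256] [-1.79983076e+02 -5.95443048e-04  1.00919798e+02] [-0.73737549  0.09974924 -0.39771391]
units tx -0.00035314891603927895 ty 0.0003528569103158326
```

Call:
send_rows(deltas=[[0,0,0,0,0,0.08,15],[0,0,0,0,0,0.08,15],[0,0,0,0,0,0.03,15],[0,0,0,0,0,0,15],[0,0,0,0,0,0,15]])

```text
time: 66.25
eef_pos: [0.5581, 0.0709, 0.1408]
ee_rot: [180.0, 0.0, 101.0]
force: [0.3, 0.4, -0.7]
opening: 0.0213
grasp_force: 50.0
```

Call:
send_rows(deltas=[[0,0,0,0,0,0.006,15],[0,0,0,0,0,0.006,15],[0,0,0,0,0,0.006,15],[0,0,0,0,0,0.004,15],[0,0,0,0,0,0.003,15]])

```text
time: 66.75
eef_pos: [0.5579, 0.0705, 0.1279]
ee_rot: [180.0, 0.0, 101.0]
force: [-0.5, 0.1, -0.4]
opening: 0.0217
grasp_force: 50.0
```

Call:
send_rows(deltas=[[0,0,0,0,0,0,15],[0,0,0,0,0,0,15],[0,0,0,0,0,0,15],[0,0,0,0,0,0,15],[0,0,0,0,0,0,15]])

```text
time: 67.25
eef_pos: [0.5579, 0.0705, 0.128]
ee_rot: [180.0, -0.0, 101.0]
force: [-0.4, -0.1, -0.8]
opening: 0.0218
grasp_force: 50.0
```

Call:
send_rows(deltas=[[0,0,-0.16,0,0,0,15],[0,0,-0.16,0,0,0,15],[0,0,-0.16,0,0,0,15],[0,0,-0.16,0,0,0,15],[0,0,-0.16,0,0,0,15]])

```text
time: 67.75
eef_pos: [0.5574, 0.0706, 0.1279]
ee_rot: [-180.0, -0.0, 137.3]
force: [-1.4, 0.5, 0.3]
opening: 0.0214
grasp_force: 50.0
```

Call:
send_rows(deltas=[[0,0,-0.16,0,0,0,15],[0,0,-0.16,0,0,0,15],[0,0,-0.16,0,0,0,15],[0,0,-0.16,0,0,0,15],[0,0,-0.16,0,0,0,15]])

```text
time: 68.25
eef_pos: [0.557, 0.0702, 0.1278]
ee_rot: [-179.9, -0.1, 173.3]
force: [-2.3, -2.1, 1.9]
opening: 0.0218
grasp_force: 50.0
```

Call:
send_rows(deltas=[[0,0,-0.16,0,0,0,15],[0,0,-0.16,0,0,0,15],[0,0,-0.16,0,0,0,15],[0,0,-0.1,0,0,0,15],[0,0,0,0,0,0,15]])

```text
time: 68.75
eef_pos: [0.5569, 0.0698, 0.1278]
ee_rot: [-180.0, -0.1, -160.8]
force: [-2.6, -4.4, 2.5]
opening: 0.0214
grasp_force: 50.0
```

```bash
python3 - <<'E'
from h import *
o=robot.get_obs(); print(o['eef_pos'],o['ee_rot'],o['force'],o['torque'])
c=snap('wrist')
try: print(dog(c,SL))
except Exception as e: print(e)
E
```

```text
[0.55692421 0.06982399 0.12775803] [-1.79970783e+02 -1.29308818e-01 -1.60805048e+02] [-2.61747924 -4.40092455  2.48726019] [-1.05231965  0.80211741 -0.12205446]
('dir', np.float64(-93.3), (array([557.1,  45. ]), array([22.6, 10.2]), 87.2, np.float64(0.0342), 444))
```

The dog is about 4–5° short of square. A little more.

Call:
send_rows(deltas=[[0,0,-0.06,0,0,0,15],[0,0,-0.06,0,0,0,15],[0,0,0,0,0,0,15],[0,0,0,0,0,0,15],[0,0,0,0,0,0,15]])

```text
time: 69.3
eef_pos: [0.5569, 0.0698, 0.1277]
ee_rot: [-180.0, -0.1, -155.6]
force: [-3.9, -4.5, 2.7]
opening: 0.0217
grasp_force: 50.0
```

```bash
python3 - <<'E'
from h import *
o=robot.get_obs(); print(o['eef_pos'],o['ee_rot'],o['force'],o['torque'])
c=snap('wrist')
try: print(dog(c,SL))
except Exception as e: print(e)
E
```

```text
[0.55694445 0.06977239 0.12774373] [-1.79975422e+02 -1.32707887e-01 -1.55624700e+02] [-3.88052707 -4.48465677  2.73654577] [-1.23500129  0.85905374 -0.16650801]
('dir', np.float64(-88.9), (array([559.1,  45.3]), array([10.6, 23.2]), 3.7, np.float64(0.0343), 445))
```

Call:
send_rows(deltas=[[0,0,-0.03,0,0,0,15],[0,0,0,0,0,0,15],[0,0,0,0,0,0,15],[0,0,0,0,0,0,15],[0,0,0,0,0,0,15]])

```text
time: 69.85
eef_pos: [0.5569, 0.0697, 0.1277]
ee_rot: [-180.0, -0.1, -154.3]
force: [-3.2, -5.5, 1.5]
opening: 0.0215
grasp_force: 50.0
```

```bash
python3 - <<'E'
from h import *
o=robot.get_obs(); print(o['eef_pos'],o['ee_rot'],o['force'],o['torque'])
c=snap('wrist')
print(dog(c,SL))
E
```

```text
[0.55690825 0.06970496 0.12773331] [-1.79978583e+02 -1.39098880e-01 -1.54280773e+02] [-3.20865077 -5.53609466  1.46650295] [-1.23351525  0.83137228 -0.20946729]
('dir', np.float64(-88.7), (array([559.1,  45.1]), array([10.6, 23.2]), 3.9, np.float64(0.0341), 448))
```

The torque rose and the dog stayed, so the left dog is at its stop (0). On to the right screw.

Call:
send_rows(deltas=[[0,0,0.19,0,0,0,15],[0,0,0.1,0,0,0,15],[0,0,0,0,0,-0.02,15],[0,0,0,0,0,-0.06,15],[0,0,0,0,0,-0.07,15]])

```text
time: 70.4
eef_pos: [0.5574, 0.0706, 0.2035]
ee_rot: [180.0, -0.1, -167.1]
force: [0.8, 0.6, -0.3]
opening: 0.0218
grasp_force: 50.0
```

Call:
send_rows(deltas=[[0,0,0.19,0,0,0,15],[0,0,0.19,0,0,0,15],[0,0,0.19,0,0,0,15],[0,0,0.19,0,0,0,15],[0,0,0.19,0,0,0,15]])

```text
time: 70.9
eef_pos: [0.5584, 0.0708, 0.2039]
ee_rot: [179.9, 0.1, 149.8]
force: [0.4, -0.6, -0.0]
opening: 0.0217
grasp_force: 50.0
```

Call:
send_rows(deltas=[[0,0,0.19,0,0,0,15],[0,0,0.19,0,0,0,15],[0,0,0.19,0,0,0,15],[0,0,0.19,0,0,0,15],[0,0,0.19,0,0,0,15]])

```text
time: 71.4
eef_pos: [0.5584, 0.0708, 0.2039]
ee_rot: [179.9, 0.0, 107.0]
force: [-0.4, 0.6, -1.5]
opening: 0.0217
grasp_force: 50.0
```

Call:
send_rows(deltas=[[0,0,0.19,0,0,0,15],[0,0,0.19,0,0,0,15],[0,0,0.19,0,0,0,15],[0,0,0.19,0,0,0,15],[0,0,0.19,0,0,0,15]])

```text
time: 71.9
eef_pos: [0.5583, 0.0708, 0.2038]
ee_rot: [179.9, -0.1, 64.3]
force: [-0.2, 0.1, -1.0]
opening: 0.0217
grasp_force: 50.0
```

```bash
cat >> h.py <<'E'
def to(p):
    o=robot.get_obs(); print(o['eef_pos'],o['ee_rot'],o['force'],o['torque'])
    a=np.radians(o['ee_rot'][2]);d=np.array(p)-o['eef_pos'][:2]
    print('units tx',d@[np.cos(a),np.sin(a)]/.5,'ty',d@[np.sin(a),-np.cos(a)]/.5)
E
python3 - <<'E'
from h import *
to([.5668,-.1691]); c=snap('wrist'); print(dog(c,SL))
P=cloud(c); x,y,z=np.moveaxis(P,-1,0); e=robot.get_obs()['eef_pos']
hsv=cv2.cvtColor(c['color'],cv2.COLOR_RGB2HSV); m=(abs(hsv[...,0].astype(int)-112)<12)&(hsv[...,1]>80)&(abs(z-e[2]-.029)<.008)&(np.hypot(x-e[0],y-e[1])<.03)
print('key top',rect(P,m))
E
```

```text
[0.55833795 0.07076331 0.20383205] [ 1.79936857e+02 -5.52197002e-02  6.42910865e+01] [-0.17192892  0.08340604 -0.9911093 ] [0.03353004 0.04915667 0.0112566 ]
units tx -0.424896598501007 ty 0.22335383014487137
('dir', np.float64(-84.0), (array([559.6,  45. ]), array([ 9.3, 21.5]), 3.1, np.float64(0.0342), 143))
key top (array([558.5,  73.5]), array([16.3, 25.5]), 63.5, np.float64(0.2367), 1788)
```

Call:
send_rows(deltas=[[0,0,0,-0.085,0.045,0,15],[0,0,0,-0.085,0.045,0,15],[0,0,0,-0.085,0.045,0,15],[0,0,0,-0.085,0.044,0,15],[0,0,0,-0.085,0.044,0,15]])

```text
time: 72.45
eef_pos: [0.5676, -0.1712, 0.2038]
ee_rot: [179.9, -0.0, 64.8]
force: [0.6, -0.4, -1.0]
opening: 0.0219
grasp_force: 50.0
```

Call:
send_rows(deltas=[[0,0,-0.16,0,0,0,15],[0,0,-0.16,0,0,0,15],[0,0,-0.16,0,0,0,15],[0,0,0,0,0,0,15],[0,0,0,0,0,0,15]])

```text
time: 72.95
eef_pos: [0.5676, -0.1692, 0.2034]
ee_rot: [180.0, 0.0, 86.1]
force: [0.5, -0.4, -0.6]
opening: 0.0219
grasp_force: 50.0
```

```bash
python3 - <<'E'
from h import *
to([.5668,-.1691]); c=snap('wrist'); print(dog(c,SR))
E
```

```text
[ 0.56759048 -0.16919834  0.20337119] [1.79957428e+02 4.41262482e-03 8.60921128e+01] [ 0.52584536 -0.42496799 -0.63461382] [-0.02129101  0.01842559 -0.03473834]
units tx 8.846798689524241e-05 ty -0.0015906828894657456
('dir', np.float64(176.0), (array([ 542.6, -168.6]), array([10. , 21.8]), 86.9, np.float64(0.0342), 266))
```

Down 62.5 mm, then 13 mm slowly.

Call:
send_rows(deltas=[[0,0,0,0,-0.001,0.06,15],[0,0,0,0,0,0.045,15],[0,0,0,0,0,0.02,15],[0,0,0,0,0,0,15],[0,0,0,0,0,0,15]])

```text
time: 73.5
eef_pos: [0.5674, -0.1693, 0.1411]
ee_rot: [180.0, 0.0, 86.2]
force: [0.2, 0.1, -0.4]
opening: 0.0217
grasp_force: 50.0
```

Call:
send_rows(deltas=[[0,0,0,0,0,0.006,15],[0,0,0,0,0,0.006,15],[0,0,0,0,0,0.006,15],[0,0,0,0,0,0.004,15],[0,0,0,0,0,0.003,15]])

```text
time: 74.0
eef_pos: [0.5667, -0.1692, 0.1277]
ee_rot: [-180.0, -0.0, 86.2]
force: [-0.2, 0.6, -0.8]
opening: 0.0215
grasp_force: 50.0
```

Call:
send_rows(deltas=[[0,0,0,0,0,0,15],[0,0,0,0,0,0,15],[0,0,0,0,0,0,15],[0,0,0,0,0,0,15],[0,0,0,0,0,0,15]])

```text
time: 74.5
eef_pos: [0.5669, -0.1692, 0.128]
ee_rot: [180.0, 0.0, 86.2]
force: [-0.7, -0.2, -0.8]
opening: 0.0218
grasp_force: 50.0
```

Call:
send_rows(deltas=[[0,0,0.16,0,0,0,15],[0,0,0.16,0,0,0,15],[0,0,0.16,0,0,0,15],[0,0,0.16,0,0,0,15],[0,0,0.16,0,0,0,15]])

```text
time: 75.0
eef_pos: [0.5672, -0.1691, 0.128]
ee_rot: [180.0, -0.0, 49.9]
force: [2.2, 0.0, -1.4]
opening: 0.0218
grasp_force: 50.0
```

Call:
send_rows(deltas=[[0,0,0.16,0,0,0,15],[0,0,0.16,0,0,0,15],[0,0,0.16,0,0,0,15],[0,0,0.16,0,0,0,15],[0,0,0.16,0,0,0,15]])

```text
time: 75.5
eef_pos: [0.5677, -0.1695, 0.1281]
ee_rot: [179.9, -0.1, 13.9]
force: [2.5, -0.7, -2.8]
opening: 0.0214
grasp_force: 50.0
```

Call:
send_rows(deltas=[[0,0,0.16,0,0,0,15],[0,0,0.16,0,0,0,15],[0,0,0.16,0,0,0,15],[0,0,0.16,0,0,0,15],[0,0,0,0,0,0,15]])

```text
time: 76.0
eef_pos: [0.5678, -0.1699, 0.1282]
ee_rot: [180.0, -0.1, -14.7]
force: [2.9, -3.0, -3.4]
opening: 0.0216
grasp_force: 50.0
```

```bash
python3 - <<'E'
from h import *
to([.5668,-.1691]); c=snap('wrist'); print(dog(c,SR))
E
```

```text
[ 0.56784156 -0.16993073  0.12816354] [ 1.79955463e+02 -1.44559412e-01 -1.47111853e+01] [ 2.89044479 -3.03105528 -3.44412966] [-0.84872803 -0.78156402  0.09444731]
units tx -0.0024367493759396425 ty -0.0010779970480182981
('dir', np.float64(94.8), (array([ 564.1, -145.8]), array([10.2, 22. ]), 7.3, np.float64(0.0343), 364))
```

Call:
send_rows(deltas=[[0,0,0.06,0,0,0,15],[0,0,0.05,0,0,0,15],[0,0,0.04,0,0,0,15],[0,0,0,0,0,0,15],[0,0,0,0,0,0,15]])

```text
time: 76.55
eef_pos: [0.5678, -0.17, 0.1282]
ee_rot: [180.0, -0.1, -21.1]
force: [4.5, -5.1, -4.6]
opening: 0.0219
grasp_force: 50.0
```

```bash
python3 - <<'E'
from h import *
to([.5668,-.1691]); c=snap('wrist'); print(dog(c,SR))
E
```

```text
[ 0.56779819 -0.17002196  0.12817577] [ 1.79960904e+02 -1.46482858e-01 -2.11150857e+01] [ 4.52996987 -5.07604875 -4.57248747] [-1.154472   -0.89496979  0.15590312]
units tx -0.0025265999863900504 ty -0.0010009326394188073
('dir', np.float64(90.7), (array([ 566.3, -145.7]), array([10.1, 21.8]), 2.4, np.float64(0.0343), 313))
```

Angle 92.4° against 92.1°. A final nudge against the stop, as on the left.

Call:
send_rows(deltas=[[0,0,0.04,0,0,0,15],[0,0,0,0,0,0,15],[0,0,0,0,0,0,15],[0,0,0,0,0,0,15],[0,0,0,0,0,0,15]])

```text
time: 77.1
eef_pos: [0.5678, -0.1699, 0.1282]
ee_rot: [180.0, -0.1, -22.9]
force: [3.5, -3.9, -3.7]
opening: 0.0215
grasp_force: 50.0
```

```bash
python3 - <<'E'
from h import *
to([.5668,-.1691]); c=snap('wrist'); print(dog(c,SR))
E
```

```text
[ 0.56783207 -0.16992471  0.12819157] [ 1.79974893e+02 -1.49289586e-01 -2.29105512e+01] [ 3.49690499 -3.8630034  -3.66554124] [-0.98415631 -0.87400119  0.14094521]
units tx -0.0025434224056555873 ty -0.0007157547646992964
('dir', np.float64(90.4), (array([ 566.2, -145.8]), array([ 9.8, 22.4]), 9.1, np.float64(0.0343), 305))
```

Call:
send_rows(deltas=[[0,0,0.04,0,0,0,15],[0,0,0,0,0,0,15],[0,0,0,0,0,0,15],[0,0,0,0,0,0,15],[0,0,0,0,0,0,15]])

```text
time: 77.65
eef_pos: [0.5678, -0.1699, 0.1282]
ee_rot: [180.0, -0.1, -24.7]
force: [4.2, -4.5, -3.8]
opening: 0.0219
grasp_force: 50.0
```

```bash
python3 - <<'E'
from h import *
to([.5668,-.1691]); c=snap('wrist'); print(dog(c,SR))
E
```

```text
[ 0.56781971 -0.16994503  0.12816208] [ 1.79972681e+02 -1.47718845e-01 -2.46964482e+01] [ 4.19222833 -4.46156291 -3.83753911] [-1.05270099 -0.89755108  0.26529568]
units tx -0.002559016752281514 ty -0.0006833894242587515
('dir', np.float64(90.0), (array([ 566.5, -145.7]), array([10. , 21.7]), 5.2, np.float64(0.0343), 287))
```

The torque has climbed to 0.27 Nm, so the right dog is at its stop. I'll return the key.

Call:
send_rows(deltas=[[0,0,-0.19,0,0,0,15],[0,0,-0.1,0,0,0,15],[0,0,0,0,0,-0.02,15],[0,0,0,0,0,-0.08,15],[0,0,0,0,0,-0.08,15]])

```text
time: 78.2
eef_pos: [0.5654, -0.1687, 0.2186]
ee_rot: [-180.0, 0.2, -11.9]
force: [0.9, -0.5, -0.0]
opening: 0.0219
grasp_force: 50.0
```

Call:
send_rows(deltas=[[0,0,-0.19,0,0,-0.06,15],[0,0,-0.19,0,0,0,15],[0,0,-0.19,0,0,0,15],[0,0,-0.19,0,0,0,15],[0,0,-0.19,0,0,0,15]])

```text
time: 78.7
eef_pos: [0.5661, -0.1689, 0.2486]
ee_rot: [-179.9, 0.0, 31.2]
force: [-0.4, -0.3, -1.2]
opening: 0.0217
grasp_force: 50.0
```

Call:
send_rows(deltas=[[0,0,-0.19,0,0,0,15],[0,0,-0.19,0,0,0,15],[0,0,-0.19,0,0,0,15],[0,0,-0.19,0,0,0,15],[0,0,-0.19,0,0,0,15]])

```text
time: 79.2
eef_pos: [0.5661, -0.1689, 0.2485]
ee_rot: [-179.9, -0.0, 73.9]
force: [0.6, 0.4, -0.8]
opening: 0.0219
grasp_force: 50.0
```

Call:
send_rows(deltas=[[0,0,-0.19,0,0,0,15],[0,0,-0.14,0,0,0,15],[0,0,0,0,0,0,15],[0,0,0,0,0,0,15],[0,0,0,0,0,0,15]])

```text
time: 79.7
eef_pos: [0.5666, -0.1691, 0.2481]
ee_rot: [-180.0, -0.0, 88.3]
force: [-0.2, 0.4, -1.8]
opening: 0.0215
grasp_force: 50.0
```

```bash
python3 - <<'E'
from h import *
to([.472,.3698]); c=snap('wrist'); 
try: print(dog(c,SR),dog(c,SL))
except Exception as e: print(e)
P=cloud(c); x,y,z=np.moveaxis(P,-1,0); e=robot.get_obs()['eef_pos']
hsv=cv2.cvtColor(c['color'],cv2.COLOR_RGB2HSV); m=(abs(hsv[...,0].astype(int)-112)<12)&(hsv[...,1]>80)&(abs(z-e[2]-.029)<.008)&(np.hypot(x-e[0],y-e[1])<.03)
print('key top',rect(P,m))
E
```

```text
[ 0.56661772 -0.16913222  0.2481155 ] [-1.79986894e+02 -6.34850756e-03  8.82695423e+01] [-0.17798543  0.43958481 -1.82456353] [-0.01120161 -0.0476572  -0.00497475]
units tx 1.07165841504946 ty -0.2216980494250602
('dir', np.float64(91.7), (array([ 566.2, -145.5]), array([22.1,  9.4]), 88.3, np.float64(0.0343), 200)) ('dir', np.float64(nan), (array([0., 0.]), array([0., 0.]), 0.0, np.float64(nan), 0))
key top (array([ 568.5, -166.7]), array([16.1, 25.3]), 89.0, np.float64(0.281), 1787)h.py:44: RuntimeWarning: Mean of empty slice.
  q=P[m][:,:2]; d=q.mean(0)-S; r=rect(P,m); return 'dir',np.degrees(np.arctan2(d[1],d[0])).round(1),r
  ret = um.true_divide(
  return _methods._mean(a, axis=axis, dtype=dtype,
  ret = ret.dtype.type(ret / rcount)
```

Right dog at 91.7°, square within about a degree. Carry the key to pocket 1, where 12 rows cover the distance.

Call:
send_rows(deltas=[[0,0,0,0.089,-0.018,0,15],[0,0,0,0.089,-0.018,0,15],[0,0,0,0.089,-0.018,0,15],[0,0,0,0.089,-0.018,0,15],[0,0,0,0.089,-0.018,0,15]])

```text
time: 80.25
eef_pos: [0.5274, 0.056, 0.2481]
ee_rot: [180.0, -0.0, 88.3]
force: [-0.8, 0.6, -2.4]
opening: 0.0217
grasp_force: 50.0
```

Call:
send_rows(deltas=[[0,0,0,0.089,-0.018,0,15],[0,0,0,0.089,-0.018,0,15],[0,0,0,0.089,-0.018,0,15],[0,0,0,0.089,-0.019,0,15],[0,0,0,0.089,-0.019,0,15]])

```text
time: 80.75
eef_pos: [0.4874, 0.2799, 0.2481]
ee_rot: [180.0, -0.0, 88.3]
force: [0.7, -0.1, -0.4]
opening: 0.0218
grasp_force: 50.0
```

Call:
send_rows(deltas=[[0,0,0,0.089,-0.019,0,15],[0,0,-0.012,0.089,-0.019,0,15],[0,0,0,0,0,0,15],[0,0,0,0,0,0,15],[0,0,0,0,0,0,15]])

```text
time: 81.25
eef_pos: [0.4716, 0.3666, 0.2477]
ee_rot: [-180.0, 0.0, 88.9]
force: [-0.0, -0.5, -0.7]
opening: 0.0217
grasp_force: 50.0
```

```bash
python3 - <<'E'
from h import *
to([.472,.3698])
E
```

```text
[0.4715666  0.36660663 0.24774777] [-1.79979840e+02  4.31858584e-02  8.89061105e+01] [-0.00889892 -0.50538657 -0.69225873] [ 0.00738459 -0.01679619  0.0431409 ]
units tx 0.006402115584044691 ty 0.0007447207764113145
```

Call:
send_rows(deltas=[[0,0,0,0.006,0.001,0,15],[0,0,0,0,0,0.09,15],[0,0,0,0,0,0.09,15],[0,0,0,0,0,0.07,15],[0,0,0,0,0,0,15]])

```text
time: 81.75
eef_pos: [0.4699, 0.3676, 0.1186]
ee_rot: [-179.6, 0.3, 88.9]
force: [-0.4, 0.3, -0.6]
opening: 0.0217
grasp_force: 50.0
```

Call:
send_rows(deltas=[[0,0,0,0,0,0,15],[0,0,0,0,0,0,15],[0,0,0,0,0,0,15],[0,0,0,0,0,0,15],[0,0,0,0,0,0,15]])

```text
time: 82.25
eef_pos: [0.4725, 0.3709, 0.1239]
ee_rot: [179.9, -0.1, 89.0]
force: [0.7, -0.4, -1.1]
opening: 0.0219
grasp_force: 50.0
```

Call:
send_rows(deltas=[[0,0,0,-0.002,-0.001,0.01,15],[0,0,0,0,0,0.014,15],[0,0,0,0,0,0.014,15],[0,0,0,0,0,0.01,15],[0,0,0,0,0,0.006,15]])

```text
time: 82.75
eef_pos: [0.4712, 0.3695, 0.0954]
ee_rot: [-179.9, 0.0, 89.0]
force: [-8.4, -5.6, 33.9]
opening: 0.0221
grasp_force: 50.0
```

Call:
send_rows(deltas=[[0,0,0,0,0,0,15],[0,0,0,0,0,0,15],[0,0,0,0,0,0,15],[0,0,0,0,0,0,15],[0,0,0,0,0,0,15]])

```text
time: 83.25
eef_pos: [0.4716, 0.3696, 0.0959]
ee_rot: [180.0, -0.0, 89.0]
force: [-0.9, -0.6, -0.4]
opening: 0.0218
grasp_force: 50.0
```

Call:
send_rows(deltas=[[0,0,0,0,0,0,60],[0,0,0,0,0,0,60],[0,0,0,0,0,0,60],[0,0,0,0,0,0,60],[0,0,0,0,0,-0.02,60]])

```text
time: 83.75
eef_pos: [0.4708, 0.369, 0.1051]
ee_rot: [-179.9, 0.1, 89.0]
force: [-0.1, -0.5, -0.5]
opening: 0.059
grasp_force: 0.0
```

Call:
send_rows(deltas=[[0,0,0,0,0,-0.1,60],[0,0,0,0,0,-0.1,60],[0,0,0,0,0,-0.1,60],[0,0,0,0,0,-0.1,60],[0,0,0,-0.09,0,-0.04,60]])

```text
time: 84.25
eef_pos: [0.4724, 0.3283, 0.3321]
ee_rot: [179.6, -0.4, 89.1]
force: [0.7, -1.2, 0.6]
opening: 0.0599
grasp_force: 0.0
```

Call:
send_rows(deltas=[[0,0,0,-0.09,0.01,0,60],[0,0,0,-0.09,0.01,0,60],[0,0,0,0,0,0,60],[0,0,0,0,0,0,60],[0,0,0,0,0,0,60]])

```text
time: 84.75
eef_pos: [0.4791, 0.2352, 0.3263]
ee_rot: [180.0, -0.0, 89.0]
force: [-0.3, -0.2, 0.1]
opening: 0.0597
grasp_force: 0.0
```

```bash
python3 - <<'E'
from h import *
to([.54,-.05]); c=snap('wrist')
P=cloud(c); x,y,z=np.moveaxis(P,-1,0)
for n,(a,b) in dict(key=(.33,.42),pin=(.24,.33)).items(): print(n,rect(P,(abs(x-.47)<.06)&(y>a)&(y<b)&(z>.124)&(z<.136)))
E
```

```text
[0.47914066 0.23521457 0.32630829] [ 1.79980165e+02 -4.12397123e-02  8.89721499e+01] [-0.26073053 -0.18149682  0.13091319] [-0.04802896 -0.02060116  0.00919321]
units tx -0.5681539207508194 ty 0.13193169019939752
key (array([471.8, 367.8]), array([22.4, 20.8]), 88.2, np.float64(0.1298), 586)
pin (array([471.1, 278.3]), array([21.7, 20.8]), 89.0, np.float64(0.1299), 500)
```

Call:
send_rows(deltas=[[0,0,0,-0.09,0.01,0,60],[0,0,0,-0.09,0.01,0,60],[0,0,0,-0.09,0.01,0,60],[0,0,0,-0.09,0.01,0,60],[0,0,0,-0.09,0.01,0,60]])

```text
time: 85.3
eef_pos: [0.5003, 0.0086, 0.3259]
ee_rot: [180.0, -0.0, 89.1]
force: [1.3, -0.1, -0.2]
opening: 0.0602
grasp_force: 0.0
```

Call:
send_rows(deltas=[[0,0,0,-0.09,0,0,60],[0,0,0,0,0,0,60],[0,0,0,0,0,0,60],[0,0,0,0,0,0,60],[0,0,0,0,0,0,60]])

```text
time: 85.8
eef_pos: [0.4994, -0.0343, 0.3258]
ee_rot: [-180.0, -0.0, 89.1]
force: [-0.3, 0.3, 0.4]
opening: 0.0599
grasp_force: 0.0
```

```bash
python3 - <<'E'
from h import *
to([.54,-.05]); c=snap('wrist'); save(c,'f1.png',k=1.3); print(dog(c,SL),dog(c,SR))
P=cloud(c); x,y,z=np.moveaxis(P,-1,0)
hsv=cv2.cvtColor(c['color'],cv2.COLOR_RGB2HSV); m=(abs(hsv[...,0].astype(int)-112)<14)&(hsv[...,1]>90)&(z>.045)&(z<.055)&(abs(y+.05)<.11)&(x<.66)&(x>.4)
print('front',rect(P,m))
E
```

```text
[ 0.49939083 -0.03431376  0.32581558] [-1.79986681e+02 -2.03463189e-02  8.90938938e+01] [-0.25484453  0.28414769  0.35134009] [-0.02971723  0.03021997  0.01771181]
units tx -0.030084188841499552 ty 0.08170430076513556
('dir', np.float64(-88.1), (array([559. ,  45.6]), array([ 9.1, 21.4]), 1.3, np.float64(0.0343), 148)) ('dir', np.float64(92.0), (array([ 566. , -145.7]), array([ 9.7, 23.3]), 1.3, np.float64(0.0342), 133))
front (array([572.9, -49.7]), array([  8.5, 192.8]), 1.9, np.float64(0.049), 934)
```

View pics/f1.png

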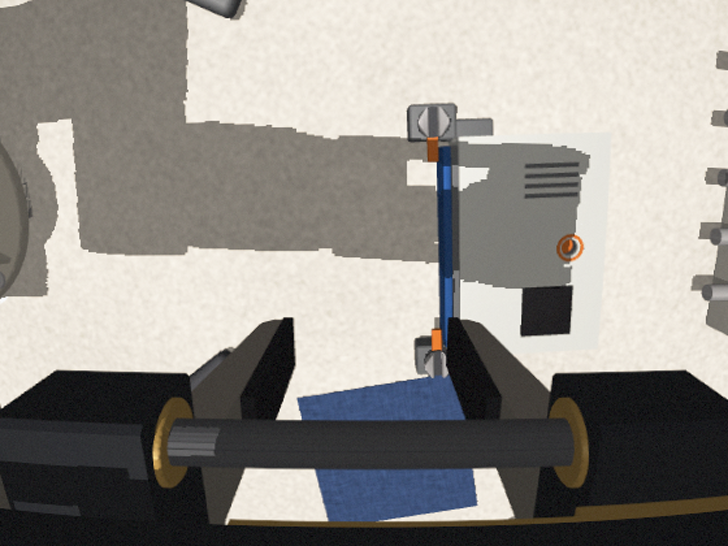

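The tray is shut, both dogs at (433,148) and (437,340) lie across its front within 0.2° of square, and the mat is empty. Key and pin stand upright in the stand. I'll hand it in.

```bash
python3 -c "
from rig import robot
print(robot.sign_off())"
```

```text
the job is handed in; nothing more can be done
None
```

I handed the job in at about 86 s: four capsules in the tray (only cavity 1's not clearly seen seated), tray latched, both dogs square within about 1°, and key and pin upright in the stand.

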